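# Set the probe carriage's stop screw to the setting block

## Robot

A 6-joint arm with a two-finger parallel gripper is mounted at the origin on the work surface. World frame = base frame: x ahead of the robot, y to its left, z up, the work surface at z = 0. Lengths are in m, angles in rad, forces in N, time in s.
With the tool pointing down it reaches from about 0.375 to 0.9 m from the base axis. Payload 3.1 kg.
Tool frame: the origin (TCP) lies at the very end of the fingers, on their centre line; the grasp point (between the pads) lies arm.pinch_z behind it (arm.pinch_z is the distance from the TCP to the grasp point, in m); x points along the fingers, y is the direction in which the jaws open and shut, and the axes are right-handed (so a half turn about x gives the same grasp; the last joint's range is limited). The gripper opens to 87 mm and grips with 3 to 60 N. Pads are 19 mm wide; open, the fingers measure 117 mm over their backs; the gripper's body (75 mm by 190 mm) begins 51 mm behind the grasp point.
Start: joints at [1.167, 0.527, 1.433, -0, 1.181, -0.178], TCP at [0.139, 0.609, 0.223] pointing down, gripper open.
Joint ranges: [-3.08, 3.08], [-0.75, 2.2], [0.22, 2.44], [-1.43, 4.57], [0, 2.65], [-2.85, 2.85]. Speed limits (rad/s): [2.79, 2.79, 3.14, 3.14, 3.14, 3.14].

## Interface

Orientations are given as a rotation vector (axis times angle).
In Python, from plant import readout, eyes, arm gives the robot as it stands. The module is installed in compiled form; this text tells all that it offers.
- The arm moves only by the tool servo_tool, never from a script. Its argument "deltas" is a list that holds one entry, the list of rows, each a list of 4 numbers: the shift along the tool's x, y, z in m, then the turn about the tool's x in rad. In form: [[[tx, ty, tz, roll], ...]]. A call has 1 to 8 rows; each row is the pose to reach, as a shift and turn from the pose commanded when the call began, along the tool's axes at that moment; what a row does not reach only later rows make up. A row lasts 1/8 s, in which the tool goes at most 62.5 mm and 10.7 degrees, less where a joint would pass 70% of its speed; a pose out of reach is approached as far as the arm can. A call with a gripper value outside its range is refused whole. "fingers" is the closure, from -1 (fully open) to 1 (shut), set as the call begins (left out, the last holds). The fingers move at their own pace and stop on an object; "squeeze" is the grip in N (left out, the last holds). Time passes only in rows, so rows that repeat a pose let the fingers close. It gives the time, the measured TCP pose, the force and the opening at its end, in the units of the state.
- readout.observe(): the state, without advancing time (a new reading comes with each control period).
- eyes.capture(name): name is "scene" or "top"; returns a dict with "color" (384x512x3 uint8, red, green, blue), "vfov" (degrees; the focal length in pixels is half the picture's height over the tangent of half this angle, whatever the lens; pixels are square), "cx", "cy" (the principal point, pixels), "D" ([k1, k2, p1, p2, k3] as OpenCV has them; the pictures are not rectified), "R" (3x3) and "t" (3): a world point X has camera coordinates R X + t. Camera axes: x right, y down, z forward; pixel columns grow to the right and rows downward; lengths in m; the calibration is good to about 2 mm. A picture is of the moment at which its call begins. There is no depth.
- arm.close_job(): hands the job in, once; it reports no verdict.
The state is a dict: "time_s": time; "joints": joint angles; "qd": joint speeds; "joint_efforts": joint torques, N m; "ee_pos": TCP position; "ee_rot": TCP orientation; "contact_force": force on the tool from outside, world axes, zero at the start; "moment": the same for the moment, N m; "width": opening from 0.0 (shut) to 1.0 (fully open).
Only numpy, scipy, OpenCV 4.12 (cv2) and the standard library are available. Lean on these libraries where they do the work, as an engineer would, in place of code of your own. Each camera call takes 0.05 s, during which the arm holds its last target.

## Task

Set the depth stop of the sampling-probe carriage to the thick setting block: slide the block between the guide strips until it is home against the back stop, then turn the stop screw down (clockwise) with the square-socket driver until the block just drags beneath its rubber foot - a light drag, never clamped hard. Put the driver back upright in a hole of the tool rack, then draw the block slowly straight out through the drag, leaving the screw as set and the block lying flat and clear in front of the stop. Turn the screw only with the driver, and leave the thin block, the other tools and the jar where they are.

Things in the scene. Friction and masses are not known exactly. Their poses are not given: they have to be found in the camera images.
- stand: Fixed setting stand: base plate 250 (x) x 200 (y) x 12 mm, origin under its centre, -x its open front. Two posts, 116 mm high, at (50, +-78) mm carry a white cross bar (the probe carriage, clamped; x 31..69 mm, 52..80 mm above the bench; clamp knobs at its ends out to x = 5 mm, thin probes at y +-50 mm up to 106 mm). The vertical stop screw passes through the bar's middle at (50, 0) mm.
- stop_seat (a point): Point on the base plate's top (12 mm above the bench) below the screw's axis. Two steel guide strips, 8 mm high, run here along the stand's x from 0 to 85 mm, 33 mm apart; their mouth flares to about 56 mm at x = -26 mm. The face of the back stop is at x = 75 mm, 25 mm beyond this point.
- stop_screw: Steel stop screw with a rubber-faced foot, 28 mm across. Origin on its axis where the foot's lower face should be; on this worn foot the face is up to 0.8 mm above or below. Right-hand, two-start, 6 mm lead: clockwise from above lowers it 0.955 mm per rad. Free turning takes 0.06 N m. It stays where left. At the start the origin is 26.3 to 27 mm above the plate, the foot clear of the block.
- screw_top (a point): Tip of the screw's upper end, on its axis, 78.5 mm above the origin of stop_screw: a 12 mm square (sides 54 to 72 mm up, square to the screw's x and y axes) with a tapered tip. Once the foot bears on the block, its force grows by some 30 N per mm of descent and the turning moment by about 0.004 N m per N.
- setting_block: Loose thick setting block, plain aluminium, 130 (x) x 30 (y) x 25 mm high, 0.28 kg, lying flat. Origin: centre of its underside. Its +x end goes in first and touches the back stop when home. Near the other end an upright finger plate (30 mm along x, 12 mm thick, 40 mm high, top 65 mm above the underside) stands at x = -47 mm.
- block_grip (a point): Where to grip the thick block: in its finger plate, 49 mm above its underside, fingers closing along the block's y.
- block_mark (a point): Point on the thick block's top face, 25 mm behind its front end: straight over stop_seat when the block is home.
- socket_driver: Socket driver, standing loose in a rack hole. Origin: centre of its open lower end, z up. Socket 26 mm across with a 13.2 mm square opening, 19 mm deep, square to its x and y axes. Black six-sided handle, 30 mm across flats, 45 to 113 mm up, its x axis square to a flat. 0.2 kg. Fully down on the screw its end is 59.5 mm above the screw's origin, and it stays standing if let go.
- driver_grip (a point): Where to grip the socket driver: on its axis, mid-handle, 78 mm above its lower end, across two flats.
- rack: Fixed grey tool rack, 60 (x) x 175 (y) x 40 mm; origin under its centre. Three round holes in a row along its y at -60, 0 and +60 mm, 30 mm wide, 27 mm deep (floor 13 mm above the bench). The tools in it can stand in any order.
- rack_hole0 (a point): Mouth centre of the rack hole at y = -60 mm (40 mm above the bench).
- rack_hole1 (a point): Mouth centre of the middle rack hole.
- rack_hole2 (a point): Mouth centre of the rack hole at y = +60 mm.
- thin_block: Bystander: thin setting block, same outline but only 12 mm high, with a like finger plate. Loose.
- blade_driver: Bystander in the rack: screwdriver with a 26 mm round handle, 105 mm tall, blade in a sleeve. Loose.
- tee_key: Bystander in the rack: T-key, 98 mm tall, with a 90 mm cross handle. Loose.
- tablet_jar: Bystander: white jar, 68 mm wide, 85 mm high.

How it is judged:
On the way, in this order (a step that is already met when the one before it is completed fails the run):
1. the thick block lies home between the guides under the stop screw (mark within 4 mm of the seat), the screw not yet bearing on it (horizontal distance between block_mark and stop_seat below 0.004 m and angle between setting_block's own z axis and vertical below 0.06 rad and angle between the x axis of setting_block and the x axis of stand, either way round below 0.12 rad and contact force between stop_screw and setting_block below 0.3 N), for 0.2 s.
2. with the block home, the screw's rubber foot bears lightly on it (1 to 14 N) (horizontal distance between block_mark and stop_seat below 0.004 m and angle between setting_block's own z axis and vertical below 0.06 rad and angle between the x axis of setting_block and the x axis of stand, either way round below 0.12 rad and contact force between stop_screw and setting_block between 1 and 14 N), for 0.3 s.
3. with the driver back in the rack, the block is drawn 4 to 10 mm out by the gripper with the foot still bearing on it lightly (1 to 14 N) (((horizontal distance between socket_driver and rack_hole0 below 0.006 m and z of socket_driver in the frame of rack below 0.018 m) or (horizontal distance between socket_driver and rack_hole1 below 0.006 m and z of socket_driver in the frame of rack below 0.018 m) or (horizontal distance between socket_driver and rack_hole2 below 0.006 m and z of socket_driver in the frame of rack below 0.018 m)) and horizontal distance between block_mark and stop_seat between 0.004 and 0.01 m and contact force between each of the fingers, stop_screw and setting_block above 1 N and contact force between stop_screw and setting_block below 14 N), for 0.05 s.
At the end, for the whole second after the job is handed in: Stop screw left as set (its origin 23.4 to 26.0 mm above the base plate); the thick block flat on plate or bench, its mark at least 41 mm to the front of the screw axis; the socket driver upright in a rack hole, its end within 5 mm of the hole's floor; both at rest and let go (z of stop_screw in the frame of stand between 0.0354 and 0.038 m and x of block_mark in the frame of stand below 0.009 m and angle between setting_block's own z axis and vertical below 0.15 rad and height (world z) of setting_block below 0.02 m and linear speed of each of setting_block, socket_driver below 0.02 m/s and ((horizontal distance between socket_driver and rack_hole0 below 0.006 m and z of socket_driver in the frame of rack below 0.018 m) or (horizontal distance between socket_driver and rack_hole1 below 0.006 m and z of socket_driver in the frame of rack below 0.018 m) or (horizontal distance between socket_driver and rack_hole2 below 0.006 m and z of socket_driver in the frame of rack below 0.018 m)) and angle between socket_driver's own z axis and vertical below 0.2 rad); the robot touches nothing.
It fails at once if the block is clamped hard under the screw (over 35 N) (contact force between stop_screw and setting_block above 35 N).
It fails at once if the robot itself touches the screw (contact force between any of the fingers, the arm and stop_screw above 1 N).
It fails at once if another thing is pushed over 25 mm away (distance of any of thin_block, blade_driver, tee_key, tablet_jar from where it was at the start of the episode above 0.025 m).
It also fails if it takes over 72 s, if anything falls off the work surface, if the arm or the gripper's body presses on something with over 40 N, if the wrist force passes 120 N, or if a joint passes its speed limit or range.

## Working session

There is one attempt and no reset: what is moved stays moved. The work goes in short steps, Python scripts to look and compute and a tool call to move; the robot and the scene stay as the last step left them, time stands still between calls to the robot, and variables do not carry over. Pictures are saved under pics/ and viewed, and the job is handed in when it is done.

Besides the shell and the picture viewer there is one more tool, called after "Request:" by a JSON object that holds its "name" and its "arguments", one argument or row to a line. servo_tool: Moves the arm, as the interface text tells. Its arguments: {"type":"object","properties":{"deltas":{"type":"array"},"fingers":{"type":"number"},"squeeze":{"type":"number"}},"required":["deltas"]}

```bash
mkdir -p pics; ls; python3 - <<'E'
from plant import readout, eyes, arm
import cv2,numpy as np
print(readout.observe(), arm.pinch_z)
for n in("scene","top"):
    c=eyes.capture(n); cv2.imwrite(f"pics/{n}0.png",c["color"][:,:,::-1])
    print(n,{k:np.round(c[k],4).tolist() for k in c if k!="color"})
E
```

```text
pics
{'time_s': 0.0, 'joints': array([ 1.16750370e+00,  5.28469560e-01,  1.43390388e+00,  2.57409792e-05,
        1.18138473e+00, -1.78518215e-01]), 'qd': array([-0.00180342,  0.00177756,  0.00051424, -0.00043034,  0.00089793,
       -0.00039223]), 'joint_efforts': array([ 8.03154344e-04, -4.40046215e+01, -1.76588255e+01,  6.35452475e-02,
        5.82478114e-02, -1.56169849e-04]), 'ee_pos': array([0.13898805, 0.60860106, 0.22156905]), 'ee_rot': array([ 0.17486658,  1.56422603, -0.17812041]), 'contact_force': array([0.13625684, 0.28795348, 0.51700687]), 'moment': array([-0.01822122, -0.03924731, -0.02014067]), 'width': 1.0005509897518896} 0.0187
scene {'vfov': 47.0638, 'cx': 252.1534, 'cy': 189.4809, 'D': [-0.1433, 0.0, 0.0, 0.0, 0.0], 'R': [[-0.1407, 0.99, -0.0021], [0.6791, 0.095, -0.7279], [-0.7204, -0.1039, -0.6857]], 't': [0.0868, -0.3038, 1.5105]}
top {'vfov': 51.0791, 'cx': 259.5033, 'cy': 194.053, 'D': [0.038, 0.0, 0.0, 0.0, 0.0], 'R': [[0.0247, -0.9997, 0.0036], [-0.9991, -0.0248, -0.0356], [0.0357, -0.0027, -0.9994]], 't': [-0.0097, 0.5394, 1.13]}
```

View pics/scene0.png

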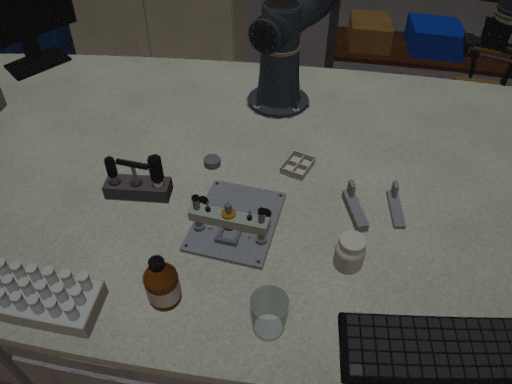

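View pics/top0.png

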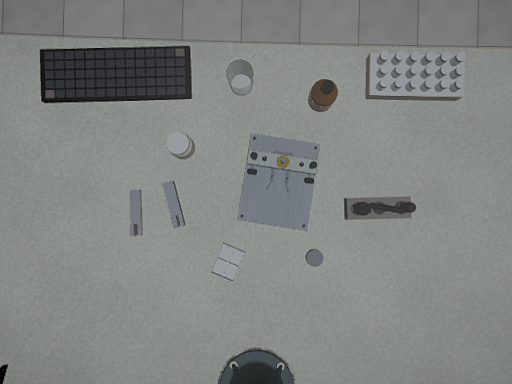

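```bash
cat > h.py <<'E'
import numpy as np, cv2
from plant import readout, eyes, arm
def cap(n):
    c=eyes.capture(n); H=c["color"].shape[0]
    f=H/2/np.tan(np.radians(c["vfov"])/2)
    c["K"]=np.array([[f,0,c["cx"]],[0,f,c["cy"]],[0,0,1.]]); c["D"]=np.array(c["D"],float)
    c["R"]=np.array(c["R"]);c["t"]=np.array(c["t"]); c["bgr"]=np.ascontiguousarray(c["color"][:,:,::-1]); return c
def proj(c,X):
    X=np.atleast_2d(np.array(X,float)); return cv2.projectPoints(X,cv2.Rodrigues(c["R"])[0],c["t"],c["K"],c["D"])[0].reshape(-1,2)
def onplane(c,uv,z):
    uv=np.atleast_2d(np.array(uv,float)); n=cv2.undistortPoints(uv.reshape(-1,1,2),c["K"],c["D"]).reshape(-1,2)
    d=np.c_[n,np.ones(len(n))]@c["R"]; o=-c["R"].T@c["t"]
    s=(z-o[2])/d[:,2]; return o+s[:,None]*d
def crop(c,x0,y0,x1,y1,k,name):
    cv2.imwrite("pics/"+name,cv2.resize(c["bgr"][y0:y1,x0:x1],None,fx=k,fy=k,interpolation=cv2.INTER_CUBIC))
E
python3 - <<'E'
from h import *
c=cap("top"); crop(c,110,120,240,250,6,"t1a.png"); crop(c,230,125,330,235,5,"t1b.png"); crop(c,335,185,425,230,8,"t1c.png")
s=cap("scene"); crop(s,90,140,190,210,7,"s1c.png"); crop(s,180,170,300,270,6,"s1b.png"); crop(s,330,170,420,280,5,"s1a.png")
print(-c["R"].T@c["t"],-s["R"].T@s["t"])
E
```

```text
[0.49885079 0.00679665 1.14851361] [1.30673367 0.09975141 0.81483448]
```

View pics/t1a.png

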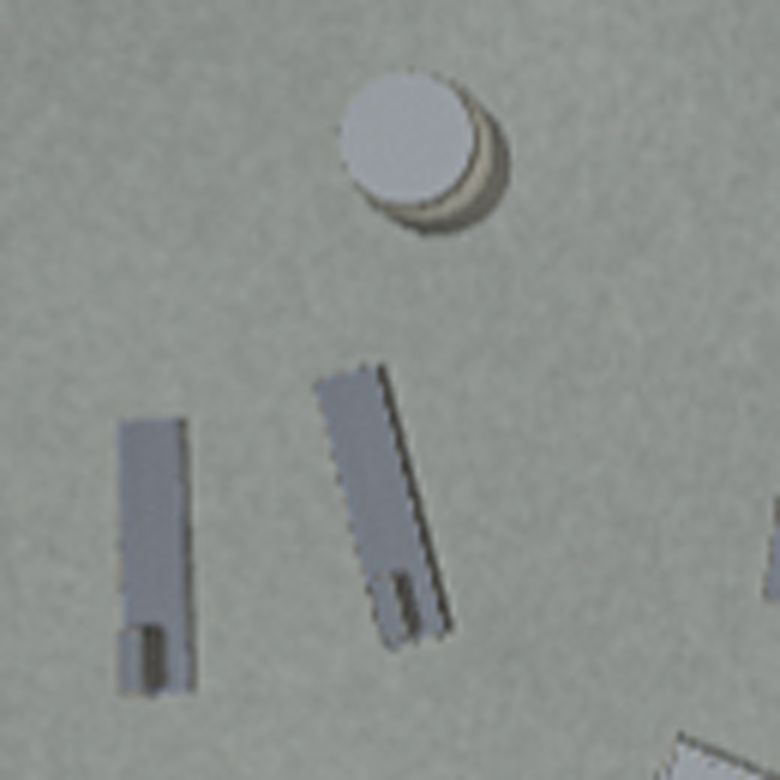

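View pics/t1b.png

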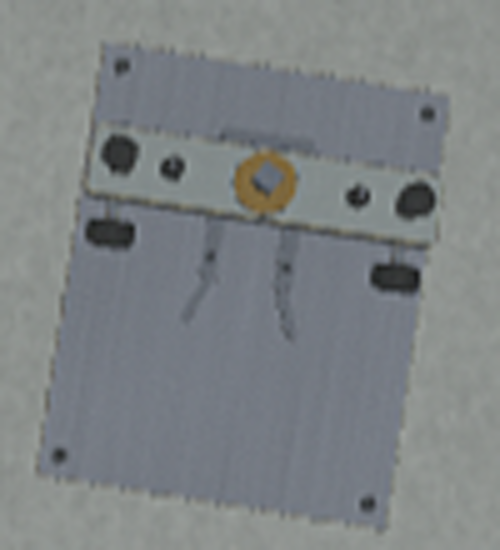

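View pics/t1c.png

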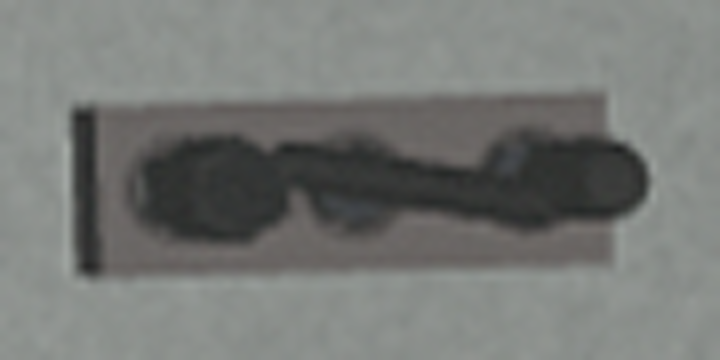

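View pics/s1a.png

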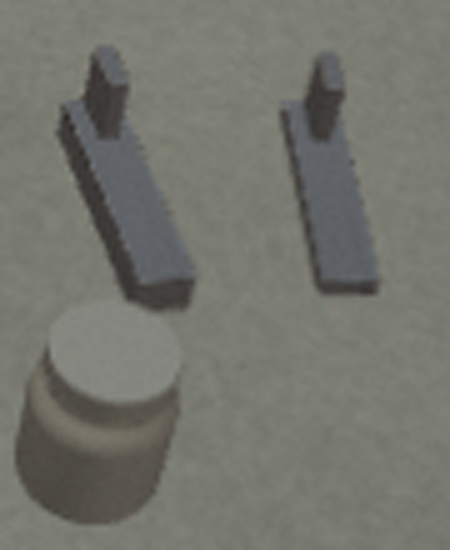

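View pics/s1b.png

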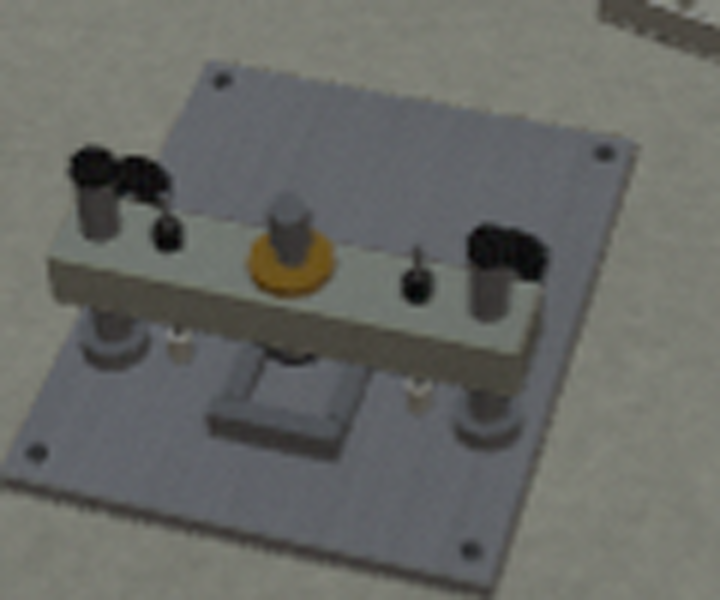

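View pics/s1c.png

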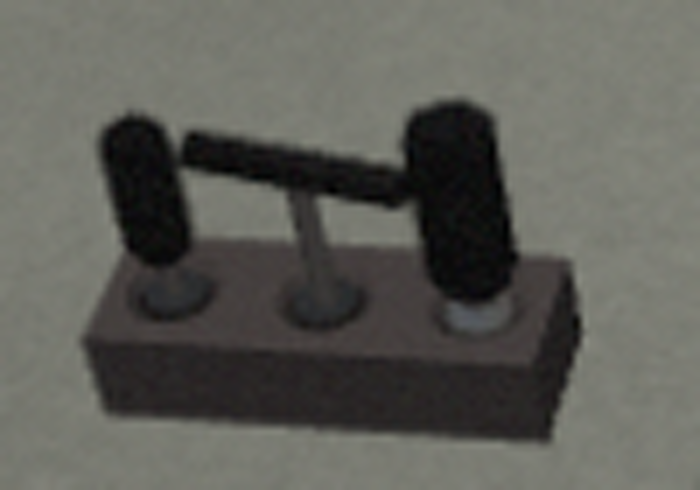

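```bash
python3 - <<'E'
from h import *
c=cap("top"); np.save("pics/top.npy",c["bgr"]); im=c["bgr"].astype(int)
m=((im[:,:,0]-im[:,:,1])>2).astype(np.uint8)
m=cv2.morphologyEx(m,cv2.MORPH_OPEN,np.ones((2,2)))
print(im[200,160],im[195,170],im[190,245],im[200,270],im[190,350],im[212,400])
n,l,st,ce=cv2.connectedComponentsWithStats(m)
for i in range(1,n):
    if st[i,4]>60: 
        cnt=cv2.findContours((l==i).astype(np.uint8),cv2.RETR_EXTERNAL,cv2.CHAIN_APPROX_NONE)[0]
        cnt=max(cnt,key=len); print(i,st[i],cv2.minAreaRect(cnt),[tuple(map(int,p[0])) for p in cv2.approxPolyDP(cnt,4,True)][:10])
cv2.imwrite("pics/mask.png",m*255)
m2=((im[:,:,2]-im[:,:,1])>1).astype(np.uint8)*255; cv2.imwrite("pics/mask2.png",m2)
E
```

```text
[143 147 143] [131 122 116] [126 118 112] [131 123 117] [142 146 142] [44 49 45]
11 [45 52  9  9 62] ((49.0, 56.0), (8.0, 8.0), 90.0) [(53, 52), (45, 53), (47, 60), (53, 60)]
15 [86 52  9  8 61] ((90.0, 55.5), (7.0, 8.0), 90.0) [(86, 53), (87, 59), (94, 58), (93, 52)]
16 [ 372   52   95   45 2697] ((418.86370849609375, 73.724853515625), (94.21829986572266, 43.396141052246094), 0.7638984322547913) [(372, 55), (372, 94), (463, 96), (463, 77), (435, 77), (442, 67), (444, 74), (456, 68), (459, 74), (466, 72)]
17 [458  53   9   9  64] ((462.0, 57.0), (8.0, 8.0), 90.0) [(460, 53), (459, 60), (465, 60)]
29 [56 62  9  8 64] ((60.0, 65.5), (7.0, 8.0), 90.0) [(56, 62), (56, 69), (64, 68), (64, 62)]
36 [46 71  9  9 65] ((50.0, 75.0), (8.0, 8.0), 90.0) [(54, 71), (46, 72), (46, 79), (53, 78)]
37 [66 71  9  8 62] ((70.0, 74.5), (7.0, 8.0), 90.0) [(68, 71), (67, 78), (74, 78)]
41 [107  70   9   8  62] ((111.0, 73.5), (7.0, 8.0), 90.0) [(107, 71), (108, 77), (115, 76), (114, 70)]
53 [46 81  9  9 62] ((50.0, 85.0), (8.0, 8.0), 90.0) [(47, 81), (46, 87), (53, 88), (53, 81)]
69 [56 90 10  9 63] ((60.5
[... 1224 characters left out ...]
), (214, 272), (233, 280), (233, 265), (240, 264), (243, 254)]
88 [308 251  16  16 214] ((315.5, 258.5), (15.0, 15.0), 90.0) [(312, 251), (308, 262), (319, 266), (323, 256)]
89 [236 352  45  19 457] ((257.9953918457031, 360.58306884765625), (44.098663330078125, 16.91835594177246), 3.1798300743103027) [(236, 359), (239, 368), (252, 360), (276, 370), (280, 362), (256, 352)]
90 [221 367  13  17 147] ((227.70591735839844, 375.676513671875), (9.943960189819336, 17.46256446838379), 14.03624439239502) [(229, 367), (221, 383), (231, 383)]
91 [281 368  13  16 137] ((286.26715087890625, 376.71234130859375), (16.5028018951416, 10.299620628356934), 69.44395446777344) [(286, 368), (282, 380), (293, 383)]
```

View pics/mask.png

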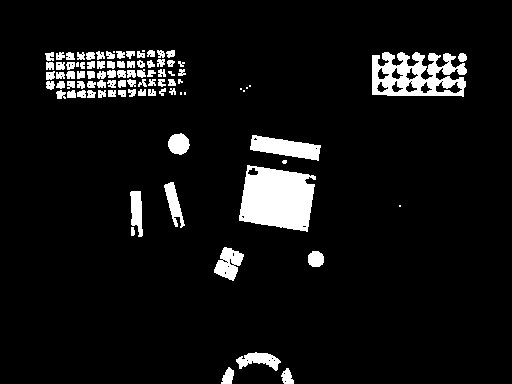

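View pics/mask2.png

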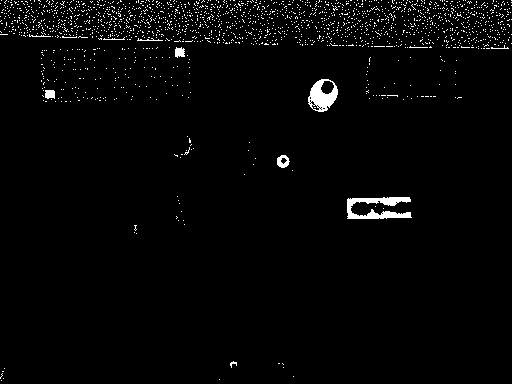

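```bash
cat > meas.py <<'E'
from h import *
def rect(c,m,z):
    cnt=max(cv2.findContours(m.astype(np.uint8),cv2.RETR_EXTERNAL,cv2.CHAIN_APPROX_NONE)[0],key=len)
    pts=np.vstack([cnt]) if True else 0
    W=onplane(c,pts.reshape(-1,2).astype(float),z)[:,:2].astype(np.float32)
    (cx,cy),(w,h),a=cv2.minAreaRect(W*1000); return np.array([cx,cy])/1000,w,h,a
E
python3 - <<'E'
from meas import *
c=cap("top"); im=c["bgr"].astype(int)
m=((im[:,:,0]-im[:,:,1])>2).astype(np.uint8)
n,l,st,ce=cv2.connectedComponentsWithStats(m)
ids=[l[142,270],l[205,270]]
st_=np.isin(l,ids).astype(np.uint8)
pts=np.argwhere(st_)[:,::-1].astype(float)
W=onplane(c,pts,0.012)[:,:2]; (a,b),wh,an=cv2.minAreaRect((W*1000).astype(np.float32)); print("stand",a,b,wh,an)
b_=l==l[195,170]; print("block",rect(c,b_,0.025))
b_=l==l[200,135]; print("thin",rect(c,b_,0.012))
m2=((im[:,:,2]-im[:,:,1])>1).astype(np.uint8); m2[:,:330]=0;m2[:190]=0;m2[225:]=0
print("rack",rect(c,cv2.morphologyEx(m2,cv2.MORPH_OPEN,np.ones((3,3))),0.04))
# screw top: bluish comp inside orange
print("sq", [ (st[i].tolist(),onplane(c,ce[i],0.117)[0].round(4)) for i in range(1,n) if 278<ce[i][0]<290 and 155<ce[i][1]<168])
o=(im[:,:,2]-im[:,:,0]>15)[150:175,270:300]; p=np.argwhere(o)[:,::-1]+[270,150]
(u,v),r=cv2.minEnclosingCircle(p.astype(np.float32)); print("orange",u,v,r,onplane(c,[u,v],0.082))
k=c["bgr"][150:175,270:300]; cv2.imwrite("pics/sq.png",cv2.resize(k,None,fx=20,fy=20,interpolation=cv2.INTER_NEAREST))
E
```

```text
stand 576.5662231445312 -48.83647155761719 (197.4258575439453, 248.4890899658203) 82.50440979003906
block (array([0.50555463, 0.24458626]), 129.399169921875, 28.902395248413086, 15.849270820617676)
thin (array([0.47974911, 0.35232837]), 129.57872009277344, 30.25212287902832, 4.225981712341309)
rack (array([ 0.49575995, -0.32437274]), 30.246761322021484, 172.2595977783203, 1.4455350637435913)
sq [([289, 157, 2, 5, 5], array([ 0.6279, -0.0708,  0.117 ])), ([281, 158, 5, 5, 18], array([ 0.6242, -0.0547,  0.117 ])), ([289, 164, 1, 1, 1], array([ 0.615 , -0.0701,  0.117 ])), ([286, 166, 3, 2, 3], array([ 0.6079, -0.0651,  0.117 ]))]
orange 282.5 160.8333282470703 6.3465800285339355 [[ 0.62692684 -0.05517506  0.082     ]]
```

View pics/sq.png

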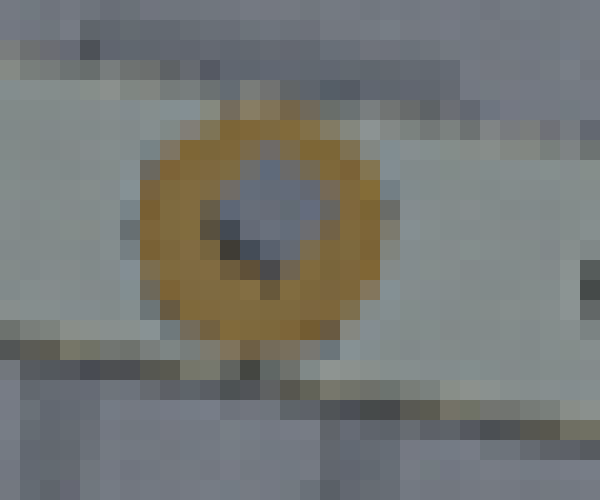

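```bash
python3 - <<'E'
from meas import *
c=cap("top"); im=c["bgr"].astype(int)
m2=((im[:,:,2]-im[:,:,1])>1).astype(np.uint8); m2[:,:335]=0;m2[:190]=0;m2[225:]=0;m2[:,425:]=0
n,l,st,ce=cv2.connectedComponentsWithStats(m2)
pts=np.argwhere(np.isin(l,[i for i in range(1,n) if st[i,4]>15]))[:,::-1].astype(float)
W=onplane(c,pts,0.04)[:,:2]; print("rack",cv2.minAreaRect((W*1000).astype(np.float32)))
s=cap("scene")
def g(c,x0,y0,x1,y1,k,n):
    p=np.clip((c["bgr"][y0:y1,x0:x1]/255.)**0.45*1.3*255-20,0,255).astype(np.uint8)
    cv2.imwrite("pics/"+n,cv2.resize(p,None,fx=k,fy=k,interpolation=cv2.INTER_NEAREST))
g(c,342,192,422,224,9,"t2r.png"); g(s,98,148,178,205,9,"s2r.png"); g(s,210,195,250,235,14,"s2s.png")
E
```

```text
rack ((509.22528076171875, -324.72650146484375), (58.13816452026367, 175.40260314941406), 3.0745866298675537)
```

View pics/t2r.png

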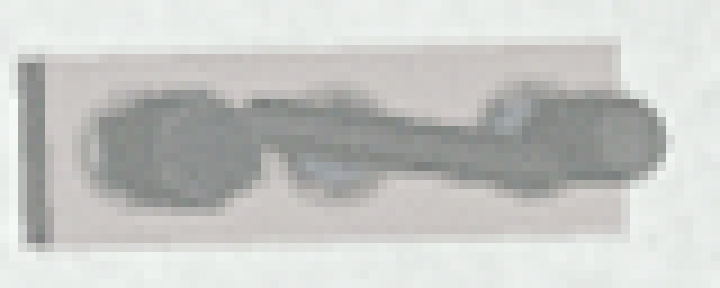

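View pics/s2r.png

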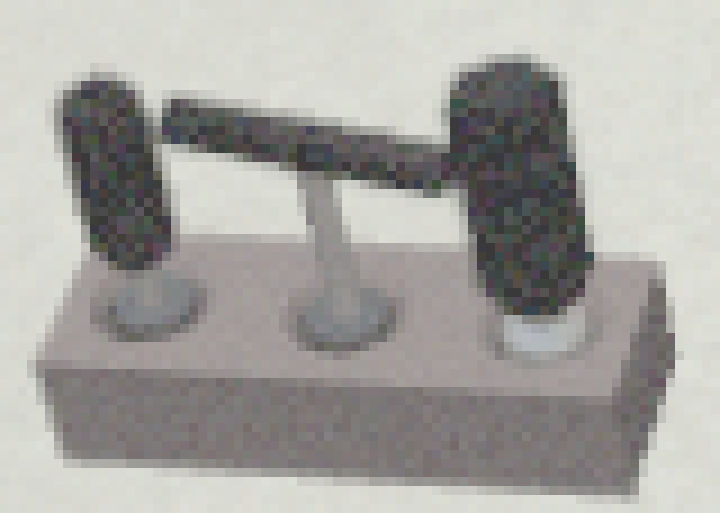

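View pics/s2s.png

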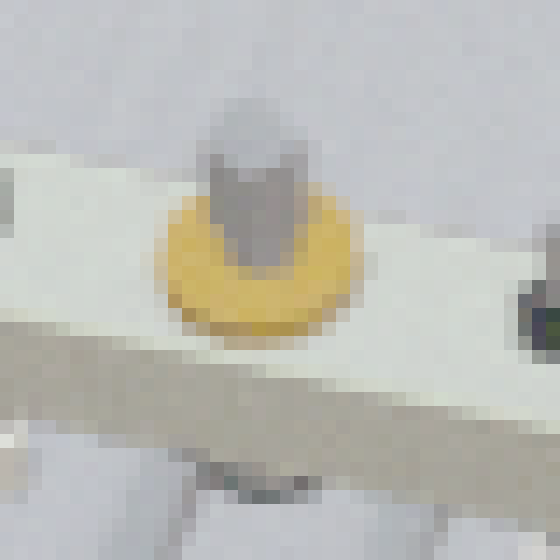

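```bash
python3 - <<'E'
from meas import *
acc=0
for i in range(3): 
    c=cap("top"); acc=acc+c["bgr"].astype(float)
im=acc/3; k=10
p=im[150:175,270:300]; d=(p[:,:,2]-p[:,:,0]); br=p.sum(2)
D=cv2.resize(d,None,fx=k,fy=k,interpolation=cv2.INTER_CUBIC); 
B=cv2.resize(br,None,fx=k,fy=k,interpolation=cv2.INTER_CUBIC)
for th in (5,0,-5):
    m=((D<th)&(B>250)).astype(np.uint8); n,l,st,ce=cv2.connectedComponentsWithStats(m)
    i=l[105,140]; cnt=max(cv2.findContours((l==i).astype(np.uint8),0,1)[0],key=len)
    r=cv2.minAreaRect(cnt); print(th,st[i],r)
    box=cv2.boxPoints(r)/k-0.45+[270,150]; W=onplane(c,box,0.115)[:,:2]; e=W[1]-W[0]; print(np.degrees(np.arctan2(e[1],e[0]))%90, W.mean(0),np.linalg.norm(e)*1000,np.linalg.norm(W[2]-W[1])*1000)
# driver handle: dark blob
u=(342+212/9,192+150/9); print("drv top",onplane(c,u,0.126))
pd=im[196:220,345:375].sum(2); cv2.imwrite("pics/hex.png",cv2.resize(np.clip((im[194:222,345:378]-25)*6,0,255).astype(np.uint8),None,fx=20,fy=20,interpolation=cv2.INTER_CUBIC))
E
```

```text
5 [ 108   75   57   60 1907] ((136.72129821777344, 103.9344253540039), (45.32505416870117, 44.556827545166016), 39.80556869506836)
51.647776909957216 [ 0.62531401 -0.05506751] 11.532497177326295 11.704306705644944
0 [ 108   76   56   58 1806] ((136.47540283203125, 104.2295150756836), (43.788612365722656, 43.788612365722656), 39.80556869506836)
51.64755115644727 [ 0.62523603 -0.05500585] 11.333580394211316 11.307502641047666
-5 [ 109   77   54   57 1690] ((136.10885620117188, 104.342529296875), (41.98285675048828, 42.211429595947266), 40.36453628540039)
51.0896014006488 [ 0.62520439 -0.05491197] 10.925015404705535 10.84144913788004
drv top [[ 0.50490404 -0.26607733  0.126     ]]
```

View pics/hex.png

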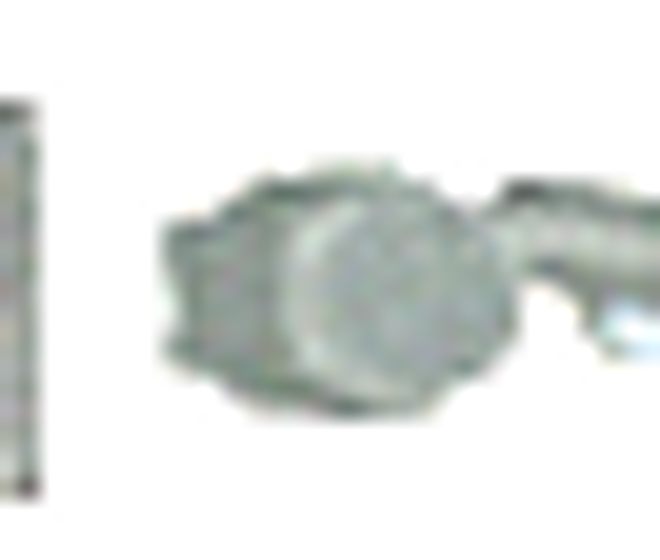

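```bash
python3 - <<'E'
from meas import *
T=0;S=0
for i in range(4):
    c=cap("top"); T=T+c["bgr"].sum(2).astype(float)/3
    s=cap("scene"); S=S+s["bgr"].sum(2).astype(float)/3
T/=4;S/=4
np.set_printoptions(linewidth=250)
print(T[197:219,350:374].astype(int))
print(S[152:186,144:168].astype(int))
np.save("pics/S.npy",S);np.save("pics/T.npy",T)
E
```

```text
[[138 138 139 136 134 132 132 134 132 132 132 128 127 129 129 128 126 126 126 127 121 118 120 120]
 [112 113 114 105 103 104 105 104 103 105 105  98  96  96  96  96  97  96  97  97  97  97  96  97]
 [ 98  98  97  99  99  99 100 100  99 100 101 100 101 101 101 101 100 100 101 100 100 100 101 101]
 [100 101 101 101 102 103 103 104 103 104 104 104 105 104 104 103 103 101 101 101 102 101 102 101]
 [101 103 103 102  99  98  98  97  94  98  94  94  93  92  90  97 104 103 103 104 105 104 105 105]
 [102 102 103 100  88  87  82  76  64  70  61  56  58  57  56  73  89  99 106  97  89  88  89  90]
 [102 103  97  92  79  75  66  55  46  45  45  48  50  50  53  52  56  74  92  72  47  43  47  48]
 [104  99  82  76  65  61  50  47  48  48  52  54  58  53  53  52  52  51  59  54  51  53  51  50]
 [103  88  75  54  46  48  48  49  47  54  57  58  55  54  52  52  52  50  52  55  57  57  57  57]
 [ 95  83  74  52  47  48  48  49  49  55  57  54  52  53  53  53  52  53  52  53  58  56  54  56]
 [ 89  76  82  54  48  50  49  49  48  54  55  53  54  53  53  53  53  51  52  52  56  51  46  50]
 [ 90  73  
[... 3745 characters left out ...]
3  64]
 [ 65  63  65  65  64  64  51  27  16  14  11  13  15  17  15  17  13  14  12  57  64  65  64  64]
 [ 64  64  64  64  65  65  65  47  20  13  11  13  12  17  13  15  16  15  21  54  62  63  63  63]
 [ 64  64  65  64  64  62  64  62  49  23  14  14  15  13  16  11  12  24  55  60  59  60  63  64]
 [ 64  63  65  63  63  63  65  63  54  39  24  12  13  15  14  16  35  70  71  54  56  60  64  63]
 [ 65  64  64  64  64  64  64  58  50  52  73  67  46  42  45  54  63  78  77  58  52  58  65  63]
 [ 64  64  65  64  63  64  65  56  47  55  74  85  80  73  72  82  84  82  78  55  50  62  63  64]
 [ 64  65  64  64  65  63  63  54  44  52  77  87  87  87  86  85  84  81  68  46  51  63  64  64]]
```

```bash
python3 - <<'E'
from h import *
o=readout.observe(); R=cv2.Rodrigues(np.array(o["ee_rot"]))[0]; print(R.round(3)); az=np.degrees(np.arctan2(R[1,1],R[0,1])); j=np.degrees(o["joints"]); print(az,j, az-j[0]+j[5], az-j[0]-j[5],o["time_s"])
E
```

```text
[[ 0.     0.223  0.975]
 [ 0.     0.975 -0.223]
 [-1.     0.     0.   ]]
77.12205990907289 [ 6.68931751e+01  3.02218293e+01  8.20883484e+01 -2.26287729e-03
  6.76883709e+01 -1.02280257e+01] 0.00085908250293798 20.456910534122915 0.95
```

```bash
cat > go.py <<'E'
from h import *
import sys
def state():
    o=readout.observe(); R=cv2.Rodrigues(np.array(o["ee_rot"]))[0]; az=np.degrees(np.arctan2(R[1,1],R[0,1])); return o,np.array(o["ee_pos"]),R,az
if __name__=="__main__":
    # args: x y z az(deg)  -> delta from MEASURED pose
    o,p,R,az=state()
    print("t %.2f pos %s az %.2f J %s F %s M %s w %.3f"%(o["time_s"],p.round(4),az,np.degrees(o["joints"]).round(0),np.round(o["contact_force"],2),np.round(o["moment"],3),o["width"]), "tilt",R[:,0].round(3))
    for a in sys.argv[1:]:
        x,y,z,a2=map(float,a.split(","))
        d=R.T@(np.array([x,y,z])-p); print(a,"->",d.round(4),"roll",round(float(-np.radians(a2-az)),3))
E
python3 go.py 0.4604,0.2317,0.13,105.85 0.4604,0.2317,0.0303,105.85
```

```text
t 0.95 pos [0.1393 0.6093 0.2226] az 77.12 J [ 67.  30.  82.  -0.  68. -10.] F [-0.25 -0.17  0.49] M [-0.065 -0.008 -0.043] w 1.001 tilt [ 0.  0. -1.]
0.4604,0.2317,0.13,105.85 -> [ 0.0926 -0.2965  0.3972] roll -0.501
0.4604,0.2317,0.0303,105.85 -> [ 0.1923 -0.2965  0.3972] roll -0.501
```

Request:
{"name": "servo_tool", "arguments": {
  "deltas": [
    [[0.02,-0.04,0.05,-0.1],[0.04,-0.08,0.105,-0.2],[0.05,-0.12,0.16,-0.3],[0.06,-0.16,0.21,-0.4],[0.07,-0.2,0.265,-0.5],[0.08,-0.24,0.32,-0.501],[0.092,-0.275,0.37,-0.501],[0.0926,-0.2965,0.3972,-0.501]]
  ],
  "fingers": -0.2
}}

```text
time_s: 1.95
ee_pos: [0.4583, 0.2343, 0.1302]
ee_rot: [-0.216, 1.559, 0.217]
contact_force: [0.6, 1.4, 1.4]
width: 0.597
```

```bash
python3 - <<'E'
from h import *
c=cap("top"); s=cap("scene")
crop(c,110,150,230,240,6,"t3.png"); crop(s,300,100,430,260,4,"s3.png")
E
python3 go.py 0.4604,0.2317,0.0303,105.85
```

```text
t 2.05 pos [0.4623 0.2317 0.1303] az 105.41 J [ 14.  30. 103.  -0.  47. -91.] F [-0.4   0.39 -0.27] M [ 0.051  0.068 -0.008] w 0.598 tilt [ 0.004 -0.    -1.   ]
0.4604,0.2317,0.0303,105.85 -> [ 0.1     0.0006 -0.0023] roll -0.008
```

View pics/t3.png

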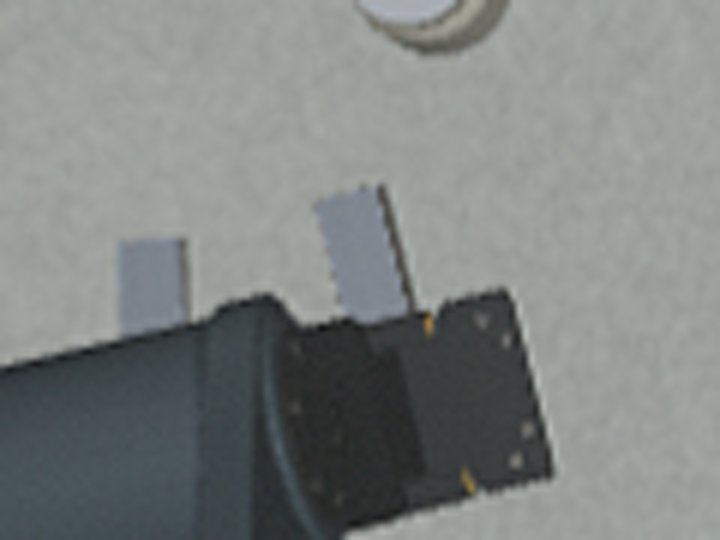

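View pics/s3.png

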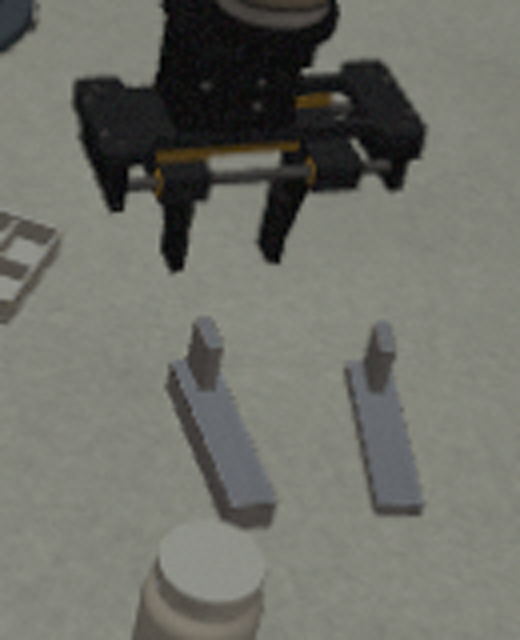

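```bash
python3 - <<'E'
from go import *
o,p,R,az=state(); s=cap("scene")
for q in (0.5*0.087*0.6,):
    print(proj(s,[p,p+R[:,1]*(q+.0075),p-R[:,1]*(q+.0075)]))
# plate top of block predicted
print(proj(s,[[0.4604,0.2317,0.065]]))
E
```

```text
[[355.2523673  163.72661218]
 [368.34171723 162.65378062]
 [342.00092143 164.81763937]]
[[351.22294535 182.99364625]]
```

Request:
{"name": "servo_tool", "arguments": {
  "deltas": [
    [[0.05,0.0006,-0.002,-0.008],[0.085,0.0006,-0.002,-0.008],[0.0995,0.0006,-0.002,-0.008],[0.0995,0.0006,-0.002,-0.008]]
  ]
}}

```text
time_s: 2.6
ee_pos: [0.4539, 0.2365, 0.0306]
ee_rot: [-0.224, 1.561, 0.224]
contact_force: [-0.4, 0.6, 0.2]
width: 0.599
```

Request:
{"name": "servo_tool", "arguments": {
  "deltas": [
    [[0,0,0,0],[0,0,0,0],[0,0,0,0],[0,0,0,0]]
  ],
  "fingers": 1,
  "squeeze": 35
}}

```text
time_s: 3.1
ee_pos: [0.4551, 0.2359, 0.0314]
ee_rot: [-0.223, 1.558, 0.223]
contact_force: [0.2, -1.2, 1.3]
width: 0.229
```

```bash
python3 - <<'E'
from h import *
s=cap("scene")
crop(s,300,100,430,260,4,"s4.png")
E
python3 go.py
```

```text
t 3.15 pos [0.455  0.2357 0.0313] az 106.29 J [ 15.  40. 106.  -0.  34. -91.] F [ 0.57 -1.14  0.77] M [-0.219 -0.005 -0.024] w 0.185 tilt [ 0.001 -0.    -1.   ]
```

View pics/s4.png

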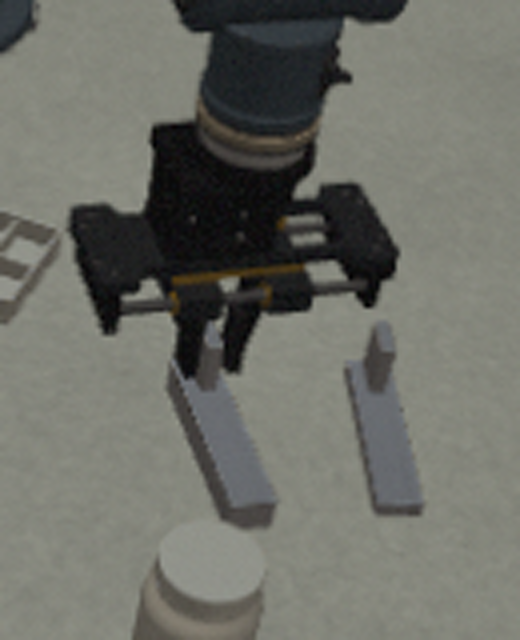

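Request:
{"name": "servo_tool", "arguments": {
  "deltas": [
    [[0,0,0,0],[0,0,0,0],[0,0,0,0]]
  ]
}}

```text
time_s: 3.52
ee_pos: [0.455, 0.2358, 0.0312]
ee_rot: [-0.223, 1.559, 0.223]
contact_force: [-0.2, -2.0, 4.3]
width: 0.136
```

```bash
for i in 1 2 3; do python3 -c "
from h import *
cap('top')"; python3 go.py; done
```

```text
t 3.58 pos [0.4549 0.2357 0.0312] az 106.29 J [ 15.  40. 106.  -0.  34. -91.] F [-0.77 -1.99  5.12] M [-0.283  0.099  0.023] w 0.139 tilt [ 0. -0. -1.]
t 3.62 pos [0.455  0.2357 0.0312] az 106.29 J [ 15.  40. 106.  -0.  34. -91.] F [-0.65 -2.28  5.77] M [-0.298  0.047 -0.034] w 0.138 tilt [ 0. -0. -1.]
t 3.67 pos [0.455  0.2358 0.0312] az 106.29 J [ 15.  40. 106.  -0.  34. -91.] F [ 0.3  -2.77  5.39] M [-0.291  0.071 -0.034] w 0.135 tilt [ 0. -0. -1.]
```

Request:
{"name": "servo_tool", "arguments": {
  "deltas": [
    [[-0.015,0,0,0],[-0.03,0,0,0],[-0.04,0,0,0],[-0.04,0,0,0],[-0.04,0,0,0]]
  ]
}}

```text
time_s: 4.3
ee_pos: [0.4545, 0.2358, 0.071]
ee_rot: [-0.223, 1.56, 0.223]
contact_force: [-0.4, -1.0, -3.3]
width: 0.135
```

```bash
python3 go.py 0.4209,-0.0283,0.0613,82.5; python3 - <<'E'
from h import *
s=cap("scene");c=cap("top")
crop(s,300,80,430,240,4,"s5.png");crop(c,110,150,230,240,6,"t5.png")
E
```

```text
t 4.30 pos [0.4545 0.2358 0.071 ] az 106.28 J [ 15.  36. 105.   0.  39. -91.] F [-0.41 -0.97 -3.31] M [-0.016  0.173 -0.003] w 0.135 tilt [-0. -0. -1.]
0.4209,-0.0283,0.0613,82.5 -> [ 0.0097 -0.2441 -0.1063] roll 0.415
```

View pics/s5.png

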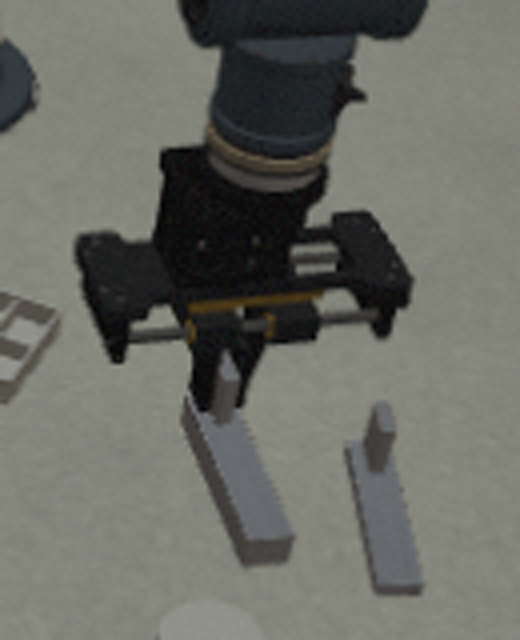

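View pics/t5.png

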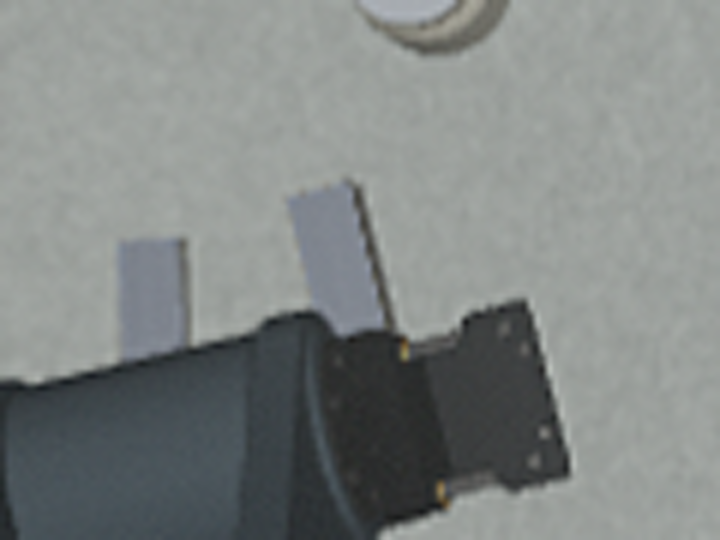

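```bash
cat > bf.py <<'E'
from go import *
o,p,R,az=state()
c=cap("top"); im=c["bgr"].astype(int)
m=((im[:,:,0]-im[:,:,1])>2).astype(np.uint8)
n,l,st,ce=cv2.connectedComponentsWithStats(m)
i=l[190,166]; pts=np.argwhere(l==i)[:,::-1].astype(float)
W=onplane(c,pts,0.065)[:,:2]; a=np.radians(az-90); 
lx=(W-p[:2])@[np.cos(a),np.sin(a)]; ly=(W-p[:2])@[-np.sin(a),np.cos(a)]
print("front dist",lx.max(), "lat",ly.min(),ly.max(),len(W))
r=cv2.minAreaRect((W*1000).astype(np.float32)); print(r)
E
python3 bf.py
```

```text
front dist 0.11595295351108023 lat -0.016727007273066086 0.012862529595624549 267
((533.3831176757812, 256.86328125), (68.62081146240234, 29.15801429748535), 15.79554557800293)
```

```bash
python3 go.py 0.418,-0.027,0.0613,82.5
```

```text
t 4.45 pos [0.4544 0.2358 0.0706] az 106.28 J [ 15.  36. 105.   0.  39. -91.] F [ 0.21  0.15 -2.04] M [0.009 0.16  0.049] w 0.134 tilt [-0.001 -0.    -1.   ]
0.418,-0.027,0.0613,82.5 -> [ 0.0094 -0.242  -0.1086] roll 0.415
```

Request:
{"name": "servo_tool", "arguments": {
  "deltas": [
    [[0.0,-0.03,-0.015,0.05],[0.0,-0.07,-0.035,0.12],[0.0,-0.115,-0.055,0.2],[0.0,-0.16,-0.075,0.3],[0.0,-0.205,-0.095,0.38],[0.0,-0.235,-0.106,0.415],[0.005,-0.242,-0.1086,0.415],[0.0094,-0.242,-0.1086,0.415]]
  ]
}}

```text
time_s: 5.45
ee_pos: [0.4184, -0.027, 0.0611]
ee_rot: [0.104, 1.569, -0.103]
contact_force: [-0.2, -0.0, -3.1]
width: 0.134
```

Request:
{"name": "servo_tool", "arguments": {
  "deltas": [
    [[0,0,0,0],[0,0,0,0]]
  ]
}}

```text
time_s: 5.7
ee_pos: [0.4182, -0.0258, 0.0615]
ee_rot: [0.101, 1.569, -0.101]
contact_force: [0.3, 1.0, -2.9]
width: 0.135
```

```bash
python3 go.py 0.418,-0.027,0.0613,82.5; python3 - <<'E'
from h import *
s=cap("scene");c=cap("top")
crop(s,150,120,300,270,5,"s6.png");crop(c,210,125,330,275,4,"t6.png")
E
```

```text
t 5.70 pos [ 0.4182 -0.0258  0.0615] az 82.62 J [ -19.   33.  119.    0.   28. -102.] F [ 0.26  1.03 -2.85] M [ 0.035  0.148 -0.022] w 0.135 tilt [-0.001  0.    -1.   ]
0.418,-0.027,0.0613,82.5 -> [ 0.0002 -0.0012 -0.0001] roll 0.002
```

View pics/s6.png

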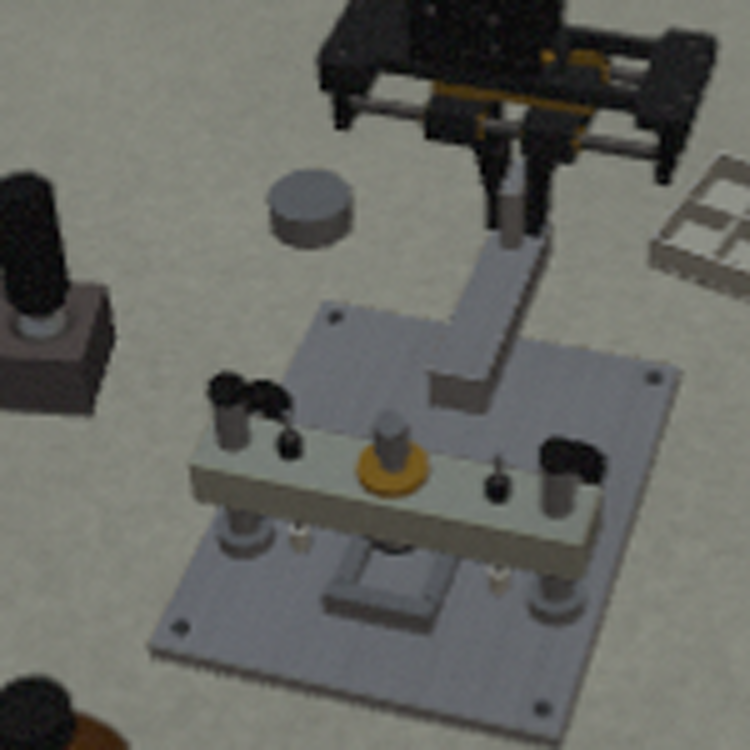

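View pics/t6.png

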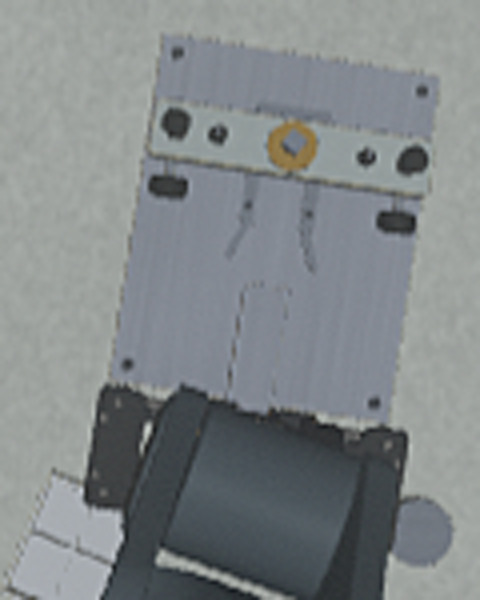

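Request:
{"name": "servo_tool", "arguments": {
  "deltas": [
    [[0.01,0,0.0,0.002],[0.0165,0,0.005,0.002],[0.017,0,0.012,0.002],[0.017,0,0.02,0.002],[0.017,0,0.028,0.002],[0.017,0,0.036,0.002],[0.0178,0,0.04,0.002],[0.0178,0,0.04,0.002]]
  ]
}}

```text
time_s: 6.8
ee_pos: [0.4583, -0.0321, 0.0438]
ee_rot: [0.104, 1.568, -0.104]
contact_force: [-0.5, -0.0, -3.1]
width: 0.136
```

```bash
python3 go.py; python3 - <<'E'
from h import *
s=cap("scene");c=cap("top")
crop(s,150,120,300,270,5,"s7.png");crop(c,210,125,330,275,4,"t7.png")
E
```

```text
t 6.80 pos [ 0.4583 -0.0321  0.0438] az 82.40 J [ -18.   37.  114.   -0.   30. -100.] F [-0.46 -0.03 -3.12] M [ 0.035  0.09  -0.034] w 0.136 tilt [ 0. -0. -1.]
```

View pics/t7.png

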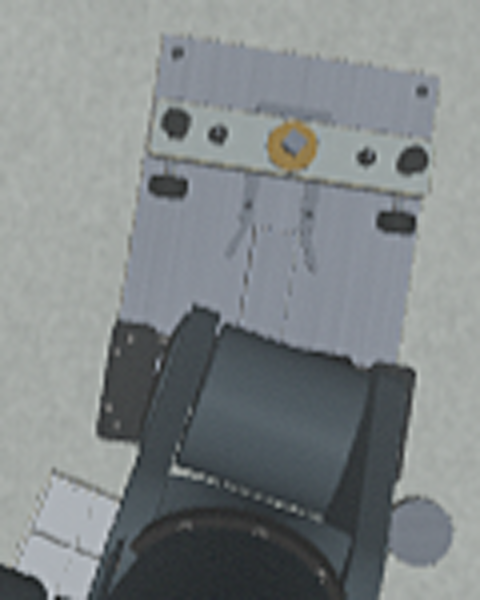

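Request:
{"name": "servo_tool", "arguments": {
  "deltas": [
    [[0.0004,0,0.004,0],[0.0008,0,0.009,0],[0.0008,0,0.014,0],[0.0008,0,0.02,0],[0.0008,0,0.026,0],[0.0008,0,0.032,0],[0.0008,0,0.038,0],[0.0008,0,0.042,0]]
  ]
}}

```text
time_s: 7.9
ee_pos: [0.4997, -0.0376, 0.0432]
ee_rot: [0.104, 1.569, -0.104]
contact_force: [-4.6, 0.6, 6.2]
width: 0.136
```

```bash
python3 go.py; python3 - <<'E'
from h import *
s=cap("scene");c=cap("top")
crop(s,150,120,300,270,5,"s8.png");crop(c,210,125,330,275,4,"t8.png")
E
```

```text
t 7.90 pos [ 0.4997 -0.0376  0.0432] az 82.40 J [-17.  38. 108.  -0.  34. -99.] F [-4.6   0.55  6.17] M [0.072 0.758 0.014] w 0.136 tilt [-0.001  0.    -1.   ]
```

View pics/t8.png

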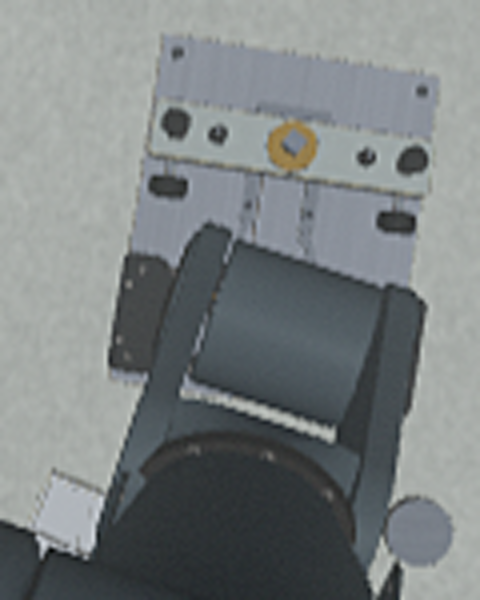

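View pics/s8.png

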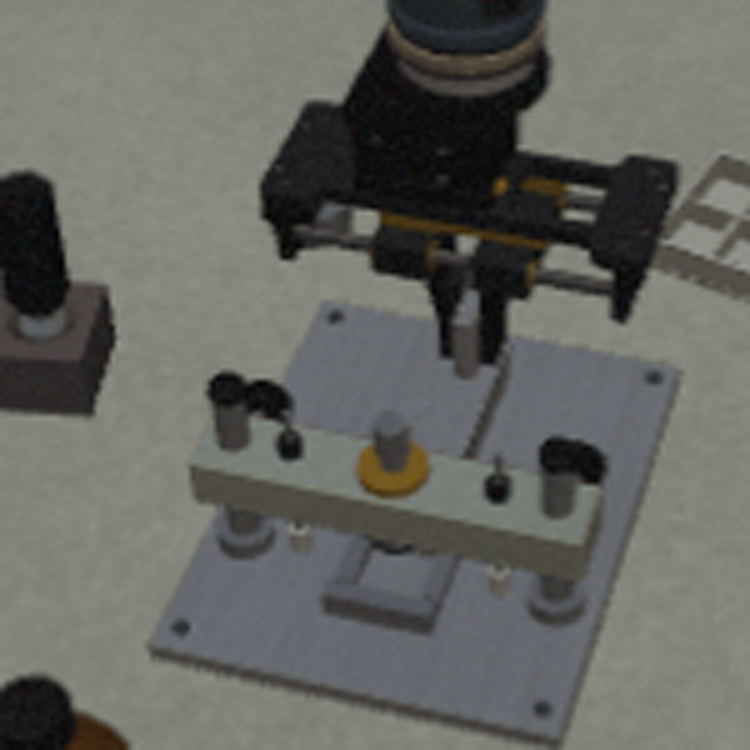

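Request:
{"name": "servo_tool", "arguments": {
  "deltas": [
    [[-0.0002,0,0.005,0],[-0.0002,0,0.011,0],[-0.0002,0,0.017,0],[-0.0002,0,0.022,0],[-0.0002,0,0.026,0],[-0.0002,0,0.029,0],[-0.0002,0,0.031,0],[-0.0002,0,0.032,0]]
  ]
}}

```text
time_s: 9.0
ee_pos: [0.5315, -0.0419, 0.0432]
ee_rot: [0.104, 1.569, -0.104]
contact_force: [-4.3, 1.3, 4.7]
width: 0.133
```

Request:
{"name": "servo_tool", "arguments": {
  "deltas": [
    [[0,0,0.001,0],[0,0,0.002,0],[0,0,0.003,0],[0,0,0.004,0]]
  ]
}}

```text
time_s: 9.5
ee_pos: [0.5354, -0.0424, 0.0432]
ee_rot: [0.104, 1.569, -0.104]
contact_force: [-3.5, 1.3, 5.7]
width: 0.137
```

Request:
{"name": "servo_tool", "arguments": {
  "deltas": [
    [[0,0,0.001,0],[0,0,0.002,0],[0,0,0.003,0]]
  ]
}}

```text
time_s: 9.88
ee_pos: [0.5358, -0.0424, 0.0432]
ee_rot: [0.104, 1.574, -0.104]
contact_force: [-10.0, -0.5, 10.7]
width: 0.131
```

Request:
{"name": "servo_tool", "arguments": {
  "deltas": [
    [[0,0,0,0],[0,0,0,0]]
  ]
}}

```text
time_s: 10.12
ee_pos: [0.5358, -0.0424, 0.0432]
ee_rot: [0.105, 1.574, -0.104]
contact_force: [-9.0, -0.8, 8.5]
width: 0.133
```

```bash
python3 go.py; python3 - <<'E'
from h import *
s=cap("scene");c=cap("top")
crop(s,190,190,280,260,8,"s9.png")
E
python3 go.py
```

```text
t 10.12 pos [ 0.5358 -0.0424  0.0432] az 82.41 J [-16.  40. 102.  -0.  39. -99.] F [-9.02 -0.85  8.54] M [-0.031  1.158 -0.01 ] w 0.133 tilt [-0.006  0.001 -1.   ]
t 10.22 pos [ 0.5357 -0.0424  0.0432] az 82.41 J [-16.  40. 102.  -0.  39. -99.] F [-8.85 -0.44  9.67] M [-0.148  1.146 -0.026] w 0.133 tilt [-0.006  0.001 -1.   ]
```

View pics/s9.png

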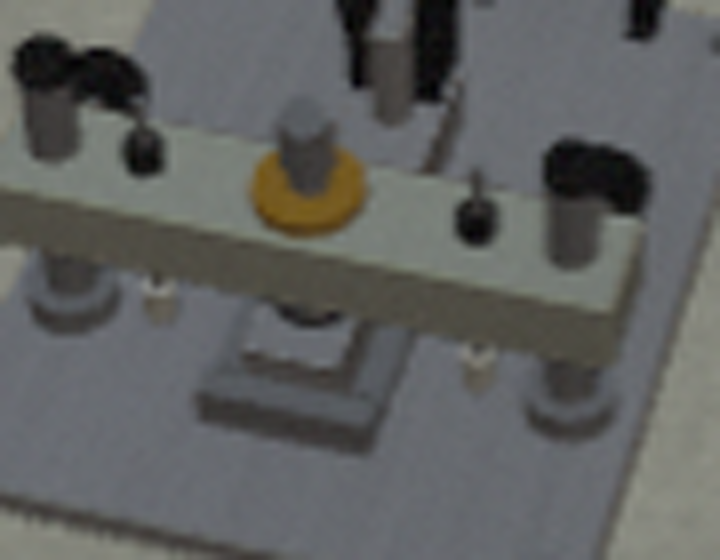

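Request:
{"name": "servo_tool", "arguments": {
  "deltas": [
    [[-0.0005,0,-0.0018,0],[-0.0005,0,-0.0018,0]]
  ]
}}

```text
time_s: 10.48
ee_pos: [0.5358, -0.0425, 0.0432]
ee_rot: [0.104, 1.57, -0.104]
contact_force: [-5.8, -0.6, 1.5]
width: 0.136
```

Request:
{"name": "servo_tool", "arguments": {
  "deltas": [
    [[0,0,0,0],[0,0,0,0],[0,0,0,0],[-0.03,0,0,0],[-0.08,0,0,0],[-0.13,0,0,0],[-0.18,0,0,0],[-0.18,0,0,0]]
  ],
  "fingers": -0.3
}}

```text
time_s: 11.48
ee_pos: [0.54, -0.0434, 0.2282]
ee_rot: [0.102, 1.557, -0.106]
contact_force: [0.4, -0.3, 0.1]
width: 0.65
```

```bash
python3 go.py 0.507,-0.265,0.2,31.4; python3 - <<'E'
from h import *
s=cap("scene");c=cap("top")
crop(c,230,125,330,235,7,"t10.png")
E
```

```text
t 11.47 pos [ 0.54   -0.0434  0.2282] az 82.40 J [-16.  23.  94.   0.  62. -99.] F [ 0.37 -0.28  0.08] M [-0.002 -0.033 -0.054] w 0.650 tilt [ 0.011 -0.003 -1.   ]
0.507,-0.265,0.2,31.4 -> [ 0.0286 -0.224  -0.0037] roll 0.89
```

View pics/t10.png

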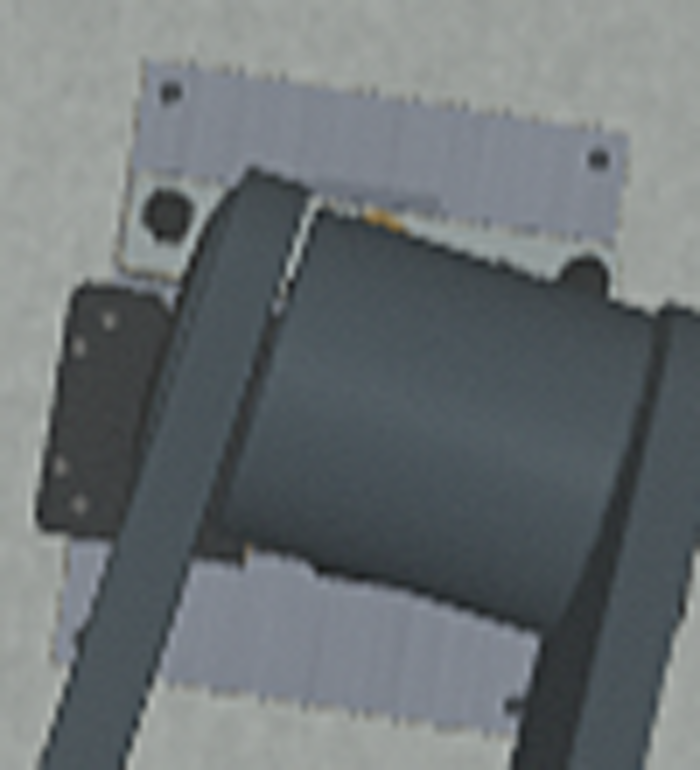

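Request:
{"name": "servo_tool", "arguments": {
  "deltas": [
    [[0.0,-0.03,0.0,0.1],[0.0,-0.07,0.0,0.25],[0.01,-0.115,0.0,0.4],[0.02,-0.16,0.0,0.55],[0.03,-0.2,0.0,0.7],[0.04,-0.22,0.0,0.83],[0.05,-0.2243,0.001,0.89],[0.05,-0.2243,0.001,0.89]]
  ]
}}

```text
time_s: 12.58
ee_pos: [0.5063, -0.2645, 0.1709]
ee_rot: [0.799, 1.426, -0.797]
contact_force: [-0.3, 0.6, 0.1]
width: 0.647
```

Request:
{"name": "servo_tool", "arguments": {
  "deltas": [
    [[0,0,0,0],[0,0,0,0],[0,0,0,0]]
  ]
}}

```text
time_s: 12.95
ee_pos: [0.5081, -0.2647, 0.174]
ee_rot: [0.796, 1.42, -0.796]
contact_force: [0.7, 0.1, -0.0]
width: 0.651
```

```bash
python3 go.py 0.5055,-0.2645,0.0723,31.4; python3 - <<'E'
from h import *
s=cap("scene");c=cap("top")
crop(c,320,165,440,255,6,"t11.png");crop(s,80,90,200,210,6,"s11.png");crop(c,230,125,330,235,5,"t11b.png")
E
```

```text
t 12.95 pos [ 0.5081 -0.2647  0.174 ] az 31.45 J [-39.  30.  93.  -0.  58. -70.] F [ 0.73  0.09 -0.03] M [-0.095  0.028 -0.002] w 0.651 tilt [ 0. -0. -1.]
0.5055,-0.2645,0.0723,31.4 -> [ 0.1017 -0.0021 -0.0016] roll 0.001
```

View pics/t11.png

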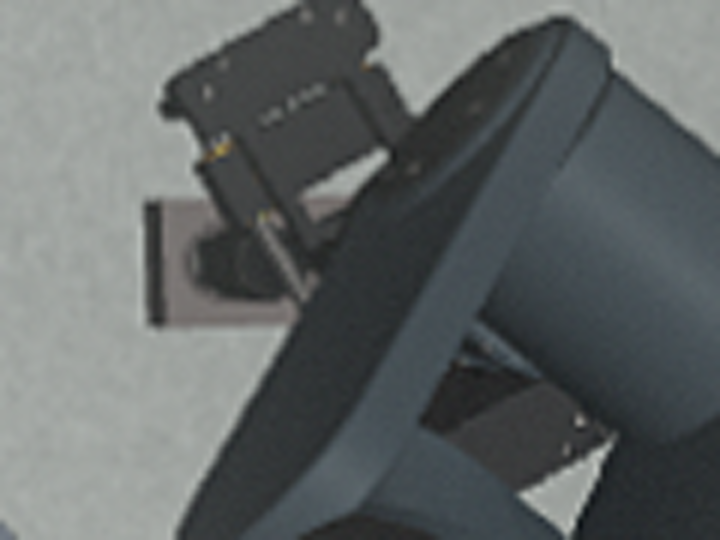

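View pics/s11.png

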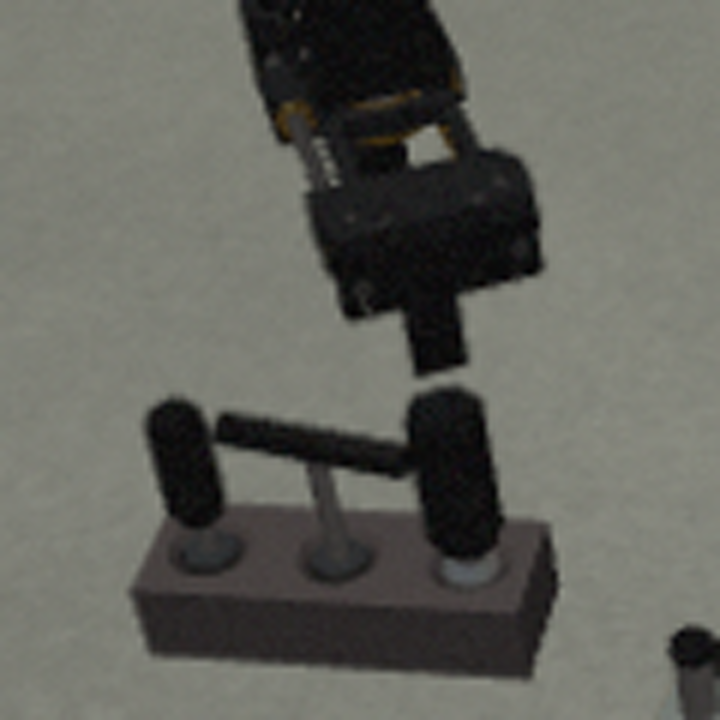

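View pics/t11b.png

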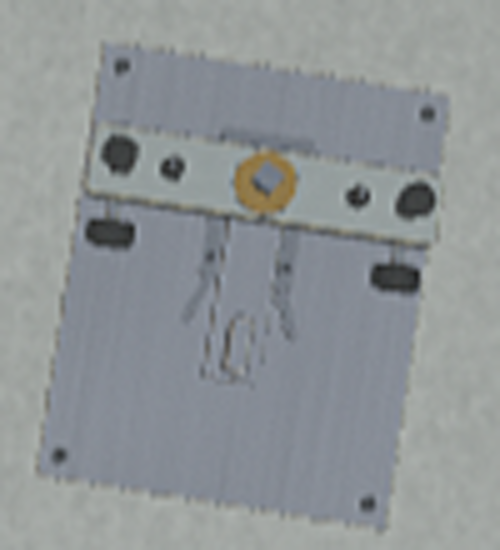

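Request:
{"name": "servo_tool", "arguments": {
  "deltas": [
    [[0.03,-0.002,-0.0016,0],[0.07,-0.002,-0.0016,0],[0.095,-0.002,-0.0016,0],[0.1015,-0.002,-0.0016,0],[0.1015,-0.002,-0.0016,0]]
  ]
}}

```text
time_s: 13.68
ee_pos: [0.5056, -0.2649, 0.0724]
ee_rot: [0.797, 1.42, -0.797]
contact_force: [-0.7, -0.2, 0.5]
width: 0.647
```

Request:
{"name": "servo_tool", "arguments": {
  "deltas": [
    [[0,0,0,0],[0,0,0,0],[0,0,0,0],[0,0,0,0],[0,0,0,0],[0,0,0,0]]
  ],
  "fingers": 1,
  "squeeze": 40
}}

```text
time_s: 14.42
ee_pos: [0.5056, -0.2649, 0.0727]
ee_rot: [0.797, 1.419, -0.797]
contact_force: [-0.7, 0.9, 4.9]
width: 0.344
```

```bash
python3 go.py 0.5055,-0.2645,0.0723,31.4; python3 - <<'E'
from h import *
s=cap("scene");c=cap("top")
crop(s,80,90,200,210,6,"s12.png")
E
```

```text
t 14.43 pos [ 0.5056 -0.2649  0.0727] az 31.40 J [-39.  38.  97.   0.  45. -70.] F [-0.7   0.94  4.86] M [ 0.097  0.113 -0.02 ] w 0.344 tilt [ 0.001 -0.    -1.   ]
0.5055,-0.2645,0.0723,31.4 -> [ 0.0004  0.0001 -0.0004] roll -0.0
```

View pics/s12.png

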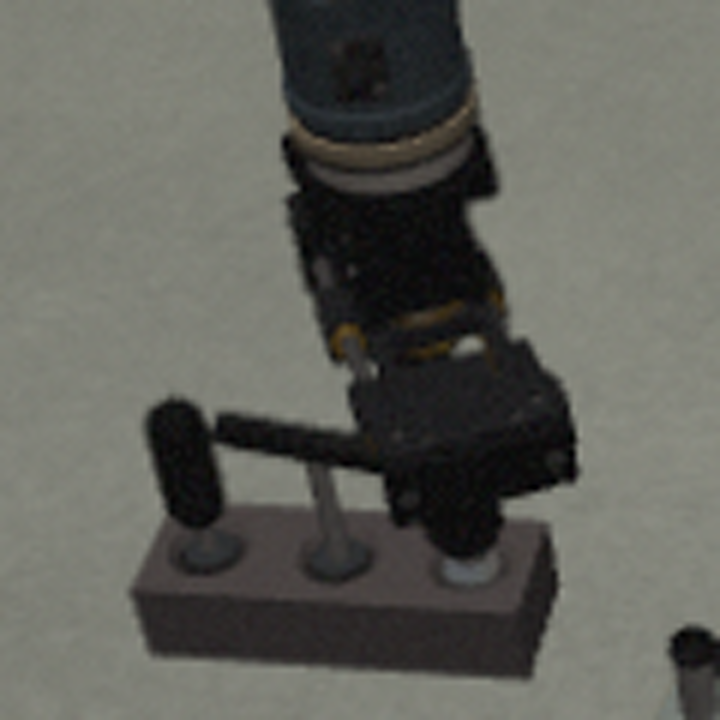

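Request:
{"name": "servo_tool", "arguments": {
  "deltas": [
    [[-0.01,0,0,0],[-0.025,0,0,0],[-0.05,0,0,0],[-0.08,0,0,0],[-0.11,0,0,0],[-0.135,0,0,0],[-0.14,0,0,0],[-0.14,0,0,0]]
  ]
}}

```text
time_s: 15.52
ee_pos: [0.505, -0.2645, 0.2121]
ee_rot: [0.797, 1.42, -0.797]
contact_force: [0.8, -0.1, -1.8]
width: 0.341
```

Request:
{"name": "servo_tool", "arguments": {
  "deltas": [
    [[0,0,0,0],[0,0,0,0]]
  ]
}}

```text
time_s: 15.78
ee_pos: [0.5048, -0.2643, 0.211]
ee_rot: [0.797, 1.422, -0.797]
contact_force: [-0.1, 0.0, -1.0]
width: 0.341
```

```bash
python3 go.py 0.6257,-0.0541,0.2,51.5 ; python3 - <<'E'
from h import *
s=cap("scene");c=cap("top")
crop(s,80,90,200,210,6,"s13.png")
E
```

```text
t 15.78 pos [ 0.5048 -0.2643  0.211 ] az 31.40 J [-39.  27.  91.  -0.  63. -70.] F [-0.15  0.03 -0.96] M [-0.102  0.015 -0.042] w 0.341 tilt [-0.002  0.001 -1.   ]
0.6257,-0.0541,0.2,51.5 -> [ 0.0111  0.2127 -0.1164] roll -0.351
```

View pics/s13.png

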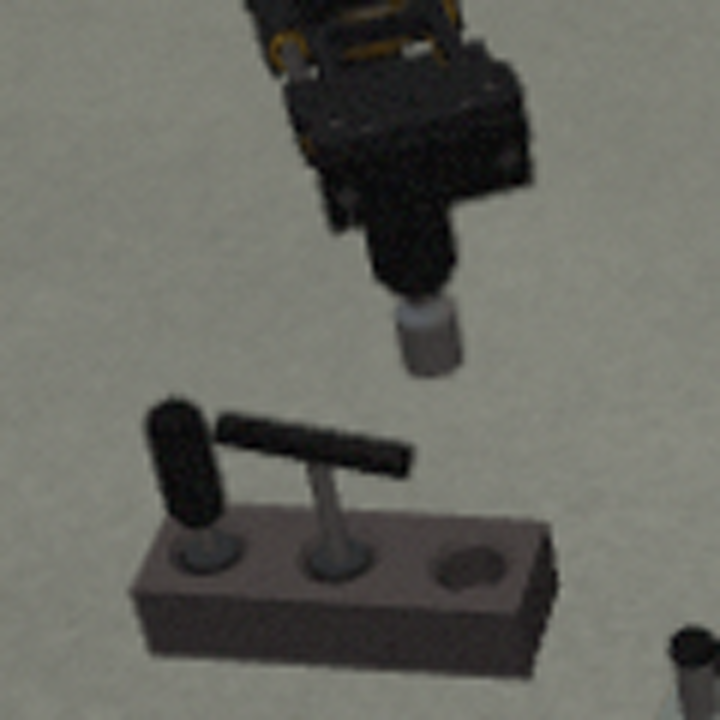

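Request:
{"name": "servo_tool", "arguments": {
  "deltas": [
    [[0.0,0.03,-0.015,0],[0.0,0.075,-0.04,-0.1],[0.0,0.125,-0.065,-0.2],[0.0,0.17,-0.09,-0.3],[0.005,0.2,-0.108,-0.351],[0.011,0.2127,-0.1164,-0.351],[0.011,0.2127,-0.1164,-0.351],[0.011,0.2127,-0.1164,-0.351]]
  ]
}}

```text
time_s: 16.88
ee_pos: [0.6256, -0.0559, 0.201]
ee_rot: [0.526, 1.506, -0.528]
contact_force: [-0.7, -0.2, -1.8]
width: 0.343
```

Request:
{"name": "servo_tool", "arguments": {
  "deltas": [
    [[0,0,0,0],[0,0,0,0],[0,0,0,0]]
  ]
}}

```text
time_s: 17.25
ee_pos: [0.6262, -0.0551, 0.2014]
ee_rot: [0.526, 1.506, -0.526]
contact_force: [-0.7, -0.3, -1.9]
width: 0.345
```

```bash
python3 go.py 0.6257,-0.0541,0.2,51.5 ; python3 - <<'E'
from h import *
s=cap("scene");c=cap("top")
crop(s,180,110,280,230,6,"s14.png")
crop(c,230,110,330,190,6,"t14.png")
print(proj(s,[[0.6257,-0.0541,0.14],[0.6257,-0.0551,0.117]]))
E
```

```text
t 17.25 pos [ 0.6262 -0.0551  0.2014] az 51.46 J [-15.  32.  83.  -0.  65. -67.] F [-0.74 -0.34 -1.88] M [-0.023  0.018  0.056] w 0.345 tilt [ 0. -0. -1.]
0.6257,-0.0541,0.2,51.5 -> [ 0.0014  0.0005 -0.001 ] roll -0.001
[[227.1212232  195.87779017]
 [227.10625167 203.21866047]]
```

View pics/s14.png

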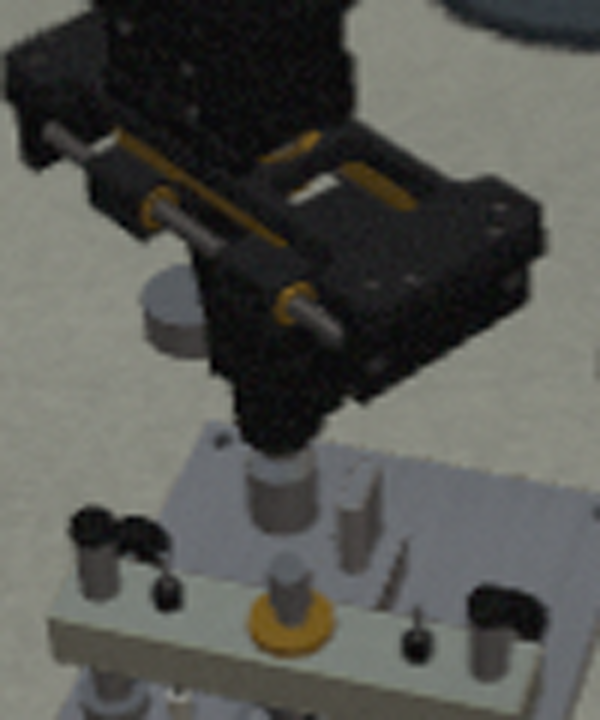

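View pics/t14.png

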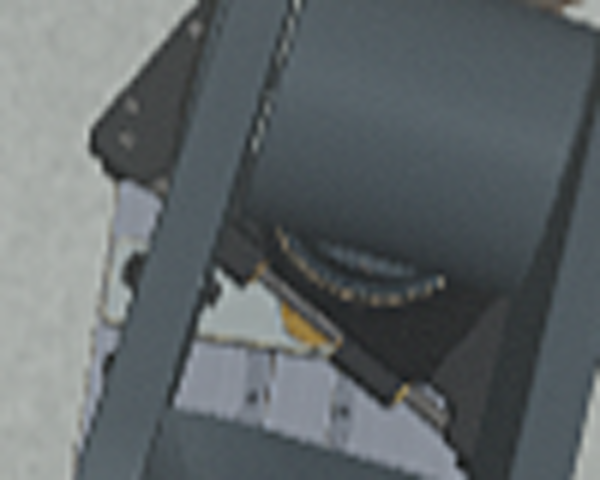

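```bash
python3 - <<'E'
from go import *
np.set_printoptions(linewidth=250)
A=0
for i in range(4):
    s=cap("scene"); A=A+s["bgr"].astype(float)
A/=4; np.save("pics/A14.npy",A)
g=A.sum(2)/3
print(g[184:217,216:242].astype(int))
print((A[:,:,2]-A[:,:,0])[198:220,216:242].astype(int))
print(state()[1])
E
```

```text
[[ 65  84  97 110 103  74  29  17  13  17  15  14  15  14  33  67  97 109 108 109 115 111 113 122 116 130]
 [109 110 110 110 107  99  86  63  26  22  24  26  34  56  83  85  91 108 108 106 106 108 107 106 111 115]
 [111 110 110 109 106  98  94  87  68  54  58  62  68  81  90  85  89 101 106 107 108 108 107 103  97 101]
 [110 110 109 109 104  93  92  92  94  94  87  90  93  92  90  87  89 100 106 107 108 107 105 104 111 112]
 [110 110 109 110 100  83  91  93  96  96  94  94  93  92  91  84  78  94 107 108 108 100  91 106 107 106]
 [110 111 110 110 103  78  70  86  96  94  94  94  93  92  85  68  67  89 106 108 108 105 104 109 109 105]
 [111 111 109 109 101  75  55  59  73  84  85  83  77  73  61  60  65  88 107 107 107 107 107 108 107 101]
 [110 110 109 110 103  78  54  55  56  58  60  60  61  63  61  59  65  89 107 109 103 100 109 108 106  88]
 [110 109 108 110 104  82  54  55  55  58  58  61  62  61  61  58  65  89 108 107 110 113 107 107 102  81]
 [110 109 110 109 104  84  56  54  55  59  59  61  63  62  62  58  65  90 109 107 106 109 107 105  91  65]
 [110 110 110 108 104  85  55 
[... 4124 characters left out ...]
 0   1   2   0   0]
 [  0   0   0   0   6  42  83  82  82  83  76  52  32  44  56  83  85  82  81  41   5   0   0   0   0   0]
 [ -1   0   0   0   3  23  78  84  82  82  84  84  83  84  83  80  84  82  73  22   0   0   0   1   1   0]
 [  0  -1   0   0   0   5  57  81  83  84  83  84  84  85  81  83  82  71  36  13   0   0   0   0   1   0]
 [  0   0  -1   0   0   3  14  51  67  81  83  85  83  84  81  78  72  39  13   0   0   0   0   0  -1   0]
 [  8   7   5   3   0  -1   4  22  34  46  57  59  63  61  58  56  37  14   0   0   0   0   0   0   0   0]
 [ 11  11  10   9  10   8   6   5   5  17  35  37  38  34  24  13   0   0   0   0   0  -1  -1   0   0  -1]]
[ 0.62623278 -0.05450497  0.20118676]
```

```bash
python3 - <<'E'
from go import *
s=cap("scene")
a=onplane(s,[227.75,207.0],0.1107)[0]; a[:2]-=0.0085*np.array([np.cos(np.radians(6.5)),np.sin(np.radians(6.5))]); print("screw vert",a)
p=state()[1]; print(p)
b=onplane(s,[227.0,199.0],p[2]-0.0597)[0]; b[:2]-=0.013*np.array([np.cos(np.radians(12.8)),np.sin(np.radians(12.8))]); print("socket",b, "bias cam-arm", b[:2]-p[:2])
for x,y in((0.6257,-0.055),(0.6257,-0.053)):
    print(proj(s,[[x,y,0.1],[x,y,0.147]]))
E
```

```text
screw vert [ 0.62266067 -0.05386806  0.1107    ]
[ 0.62623855 -0.05447261  0.20116499]
socket [ 0.62415615 -0.05513493  0.14146499] bias cam-arm [-0.0020824  -0.00066232]
[[227.46139897 208.52944567]
 [226.58532069 193.54238747]]
[[228.3308786  208.61792563]
 [227.48376658 193.63018427]]
```

Request:
{"name": "servo_tool", "arguments": {
  "deltas": [
    [[0.005,0,-0.0014,0],[0.012,0,-0.0014,0],[0.02,0,-0.0014,0],[0.025,0,-0.0014,0],[0.028,0,-0.0014,0],[0.03,0,-0.0014,0],[0.031,0,-0.0014,0]]
  ]
}}

```text
time_s: 18.48
ee_pos: [0.6258, -0.0544, 0.1713]
ee_rot: [0.525, 1.504, -0.526]
contact_force: [-1.7, -2.5, 6.6]
width: 0.34
```

```bash
python3 go.py 0.625,-0.0537,0.166,51.5 
```

```text
t 18.48 pos [ 0.6258 -0.0544  0.1713] az 51.52 J [-15.  34.  85.  -0.  62. -67.] F [-1.67 -2.52  6.59] M [-0.5    0.252 -0.012] w 0.340 tilt [ 0.002 -0.001 -1.   ]
0.625,-0.0537,0.166,51.5 -> [ 0.0053  0.     -0.0011] roll 0.0
```

Request:
{"name": "servo_tool", "arguments": {
  "deltas": [
    [[-0.004,0,-0.0011,0],[-0.004,0,-0.0011,0],[-0.002,0,-0.0011,0],[0.0,0,-0.0011,0],[0.001,0,-0.0011,0],[0.001,0,-0.0011,0]]
  ]
}}

```text
time_s: 19.23
ee_pos: [0.6255, -0.0541, 0.1708]
ee_rot: [0.525, 1.502, -0.526]
contact_force: [-0.5, -4.5, 7.8]
width: 0.342
```

```bash
python3 go.py 0.625,-0.0537,0.166,51.5 
```

```text
t 19.23 pos [ 0.6255 -0.0541  0.1708] az 51.52 J [-15.  34.  85.  -0.  61. -67.] F [-0.47 -4.53  7.8 ] M [-0.956  0.006  0.007] w 0.342 tilt [ 0.003 -0.002 -1.   ]
0.625,-0.0537,0.166,51.5 -> [ 0.0048 -0.     -0.0006] roll 0.0
```

Request:
{"name": "servo_tool", "arguments": {
  "deltas": [
    [[-0.003,-0.0009,0.0008,0],[-0.003,-0.0009,0.0008,0],[-0.001,-0.0009,0.0008,0],[0.0,-0.0009,0.0008,0],[0.0,-0.0009,0.0008,0]]
  ]
}}

```text
time_s: 19.85
ee_pos: [0.6254, -0.0544, 0.1707]
ee_rot: [0.526, 1.503, -0.525]
contact_force: [0.7, -1.8, 7.2]
width: 0.344
```

```bash
python3 go.py 0.625,-0.0537,0.166,51.5 
```

```text
t 19.85 pos [ 0.6254 -0.0544  0.1707] az 51.52 J [-15.  34.  85.  -0.  61. -67.] F [ 0.66 -1.82  7.24] M [-0.545 -0.289  0.006] w 0.344 tilt [ 0.003 -0.001 -1.   ]
0.625,-0.0537,0.166,51.5 -> [ 0.0047  0.0003 -0.0008] roll 0.0
```

Request:
{"name": "servo_tool", "arguments": {
  "deltas": [
    [[-0.004,-0.0004,0.0007,0],[-0.004,-0.0004,0.0007,-0.18],[-0.004,-0.0004,0.0007,-0.36],[-0.004,-0.0004,0.0007,-0.5236],[-0.002,-0.0004,0.0007,-0.5236],[0.0,-0.0004,0.0007,-0.5236],[0.001,-0.0004,0.0007,-0.5236]]
  ]
}}

```text
time_s: 20.72
ee_pos: [0.6255, -0.0547, 0.1702]
ee_rot: [0.119, 1.565, -0.118]
contact_force: [0.4, -0.2, 13.8]
width: 0.344
```

```bash
python3 go.py 0.625,-0.0537,0.166,81.5 
```

```text
t 20.73 pos [ 0.6255 -0.0547  0.1702] az 81.35 J [-15.  34.  85.   0.  61. -97.] F [ 0.44 -0.25 13.8 ] M [-0.023 -0.104 -0.014] w 0.344 tilt [ 0.002  0.    -1.   ]
0.625,-0.0537,0.166,81.5 -> [ 0.0042  0.0009 -0.0007] roll -0.003
```

Request:
{"name": "servo_tool", "arguments": {
  "deltas": [
    [[-0.004,0,0,0],[-0.004,0,0,-0.18],[-0.004,0,0,-0.36],[-0.004,0,0,-0.5236],[-0.003,0,0,-0.5236],[-0.001,0,0,-0.5236],[0.0,0,0,-0.5236]]
  ]
}}

```text
time_s: 21.6
ee_pos: [0.6248, -0.0548, 0.1678]
ee_rot: [-0.293, 1.551, 0.293]
contact_force: [3.2, -1.2, 0.2]
width: 0.342
```

```bash
python3 go.py 0.625,-0.0537,0.166,111.5 
```

```text
t 21.60 pos [ 0.6248 -0.0548  0.1678] az 111.40 J [ -15.   34.   85.    0.   61. -127.] F [ 3.17 -1.23  0.16] M [-0.182 -0.748 -0.071] w 0.342 tilt [ 0.  0. -1.]
0.625,-0.0537,0.166,111.5 -> [0.0018 0.0009 0.0006] roll -0.002
```

Request:
{"name": "servo_tool", "arguments": {
  "deltas": [
    [[0.002,-0.0006,0.0008,0],[0.004,-0.0006,0.0008,0],[0.006,-0.0006,0.0008,0],[0.008,-0.0006,0.0008,0],[0.009,-0.0006,0.0008,0],[0.009,-0.0006,0.0008,0]]
  ]
}}

```text
time_s: 22.35
ee_pos: [0.6251, -0.0549, 0.1588]
ee_rot: [-0.294, 1.552, 0.295]
contact_force: [1.0, 0.1, -2.3]
width: 0.35
```

```bash
python3 go.py 0.6252,-0.0548,0.159,111.5; python3 - <<'E'
from h import *
s=cap("scene")
crop(s,180,110,280,230,6,"s15.png")
E
python3 go.py
```

```text
t 22.35 pos [ 0.6251 -0.0549  0.1588] az 111.50 J [ -15.   35.   85.    0.   60. -127.] F [ 0.99  0.14 -2.33] M [ 0.175 -0.346 -0.039] w 0.350 tilt [-0.001  0.001 -1.   ]
0.6252,-0.0548,0.159,111.5 -> [-0.0002  0.0001  0.0001] roll 0.0
t 22.40 pos [ 0.6251 -0.0549  0.1588] az 111.50 J [ -15.   35.   85.    0.   60. -127.] F [ 1.26  0.62 -3.22] M [ 0.165 -0.334  0.005] w 0.344 tilt [-0.001  0.001 -1.   ]
```

View pics/s15.png

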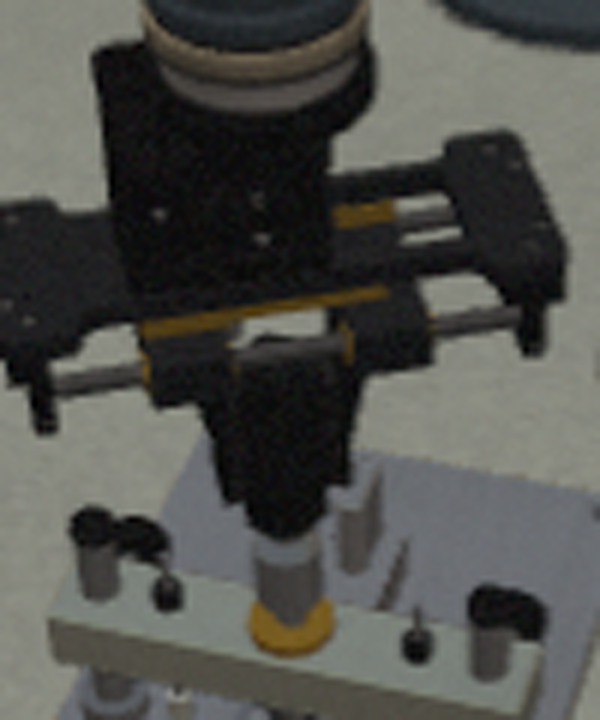

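Request:
{"name": "servo_tool", "arguments": {
  "deltas": [
    [[0.0,0,0,0.06],[0.0001,0,0,0.12],[0.0001,0,0,0.18],[0.0002,0,0,0.24],[0.0003,0,0,0.3],[0.0003,0,0,0.36]]
  ]
}}

```text
time_s: 23.15
ee_pos: [0.6257, -0.0549, 0.1587]
ee_rot: [-0.01, 1.571, 0.011]
contact_force: [3.1, 1.4, -2.6]
width: 0.345
```

```bash
cat > mz.py <<'E'
from go import *
import sys
n=int(sys.argv[1]) if len(sys.argv)>1 else 4
M=[];F=[]
for i in range(n):
    o,p,R,az=state(); M.append(o["moment"]); F.append(o["contact_force"])
    if i<n-1: eyes.capture("top")
print("t %.2f"%o["time_s"],"M",np.mean(M,0).round(4),"sd",np.std(M,0)[2].round(3),"F",np.mean(F,0).round(2),"az %.2f"%az,p.round(4),"J6",np.degrees(o["joints"][5]).round(1))
E
python3 mz.py 5
```

```text
t 23.35 M [ 0.2757 -0.5424  0.0613] sd 0.029 F [ 2.42  1.02 -2.69] az 90.94 [ 0.6257 -0.0549  0.1587] J6 -106.2
```

Request:
{"name": "servo_tool", "arguments": {
  "deltas": [
    [[0.0,0,0,0.05],[0.0001,0,0,0.1],[0.0001,0,0,0.15],[0.0002,0,0,0.2]]
  ]
}}

```text
time_s: 23.85
ee_pos: [0.6257, -0.0549, 0.1585]
ee_rot: [0.146, 1.566, -0.145]
contact_force: [1.6, 1.4, -3.4]
width: 0.341
```

```bash
python3 mz.py 5
```

```text
t 24.05 M [ 0.3888 -0.6256  0.0379] sd 0.02 F [ 2.26  1.52 -3.22] az 79.49 [ 0.6257 -0.0549  0.1585] J6 -94.7
```

Request:
{"name": "servo_tool", "arguments": {
  "deltas": [
    [[0.0,0,0,0.05],[0.0001,0,0,0.1],[0.0001,0,0,0.15],[0.0002,0,0,0.2]]
  ]
}}

```text
time_s: 24.55
ee_pos: [0.6257, -0.0549, 0.1584]
ee_rot: [0.303, 1.55, -0.302]
contact_force: [3.3, 1.9, -2.7]
width: 0.34
```

```bash
python3 mz.py 5
```

```text
t 24.75 M [ 0.4275 -0.6612  0.0249] sd 0.043 F [ 2.76  2.01 -3.13] az 68.03 [ 0.6256 -0.055   0.1583] J6 -83.3
```

Request:
{"name": "servo_tool", "arguments": {
  "deltas": [
    [[0.0,0.0006,0.0004,0.05],[0.0001,0.0006,0.0004,0.1],[0.0001,0.0006,0.0004,0.15],[0.0002,0.0006,0.0004,0.2]]
  ]
}}

```text
time_s: 25.25
ee_pos: [0.6257, -0.0549, 0.1581]
ee_rot: [0.458, 1.523, -0.459]
contact_force: [2.0, 1.4, -3.1]
width: 0.34
```

```bash
python3 mz.py 5
```

```text
t 25.45 M [ 0.2564 -0.4468  0.0333] sd 0.023 F [ 1.76  1.23 -2.71] az 56.59 [ 0.6258 -0.0549  0.1581] J6 -71.8
```

Request:
{"name": "servo_tool", "arguments": {
  "deltas": [
    [[0.0,0,0,0.05],[0.0001,0,0,0.1],[0.0001,0,0,0.15],[0.0002,0,0,0.2]]
  ]
}}

```text
time_s: 25.95
ee_pos: [0.6258, -0.0549, 0.158]
ee_rot: [0.613, 1.483, -0.614]
contact_force: [2.8, 1.3, -3.0]
width: 0.344
```

```bash
python3 mz.py 5
```

```text
t 26.15 M [ 0.2009 -0.3201  0.0378] sd 0.008 F [ 1.95  1.1  -3.18] az 45.13 [ 0.6258 -0.0549  0.158 ] J6 -60.3
```

Request:
{"name": "servo_tool", "arguments": {
  "deltas": [
    [[0.0,0,0,0.05],[0.0001,0,0,0.1],[0.0001,0,0,0.15],[0.0002,0,0,0.2]]
  ]
}}

```text
time_s: 26.65
ee_pos: [0.6257, -0.0549, 0.1578]
ee_rot: [0.767, 1.432, -0.768]
contact_force: [0.8, 0.4, -2.8]
width: 0.345
```

```bash
python3 mz.py 5
```

```text
t 26.85 M [ 0.1178 -0.1925  0.042 ] sd 0.027 F [ 0.86  0.31 -2.73] az 33.67 [ 0.6258 -0.0549  0.1577] J6 -48.8
```

Request:
{"name": "servo_tool", "arguments": {
  "deltas": [
    [[0.0,0,0,0.05],[0.0001,0,0,0.1],[0.0001,0,0,0.15],[0.0002,0,0,0.2]]
  ]
}}

```text
time_s: 27.35
ee_pos: [0.6258, -0.0549, 0.1576]
ee_rot: [0.92, 1.368, -0.921]
contact_force: [1.5, 0.6, -2.4]
width: 0.34
```

```bash
python3 mz.py 5
```

```text
t 27.55 M [ 0.0745 -0.1008  0.006 ] sd 0.032 F [ 0.6   0.65 -2.98] az 22.21 [ 0.6258 -0.0549  0.1576] J6 -37.4
```

Request:
{"name": "servo_tool", "arguments": {
  "deltas": [
    [[0.0,0,0,0.05],[0.0001,0,0,0.1],[0.0001,0,0,0.15],[0.0002,0,0,0.2]]
  ]
}}

```text
time_s: 28.05
ee_pos: [0.6258, -0.0549, 0.1574]
ee_rot: [1.071, 1.292, -1.072]
contact_force: [0.8, -0.3, -2.6]
width: 0.344
```

```bash
python3 mz.py 6
```

```text
t 28.30 M [-0.0033  0.0219  0.0378] sd 0.029 F [ 0.02 -0.02 -2.54] az 10.74 [ 0.6258 -0.0548  0.1574] J6 -25.9
```

```bash
sed -i 's/M=\[\];F=\[\]/M=[];F=[];E=[]/; s/M.append(o\["moment"\]);/M.append(o["moment"]);E.append(o["joint_efforts"][5]);/; s/^print("t/print("J6eff",np.mean(E).round(4),np.std(E).round(4),"t/' mz.py; python3 mz.py 2
```

```text
J6eff 0.03 0.0 t 28.35 M [-0.0138  0.0716 -0.0066] sd 0.006 F [-0.51 -0.29 -2.42] az 10.72 [ 0.6258 -0.0548  0.1574] J6 -25.9
```

Request:
{"name": "servo_tool", "arguments": {
  "deltas": [
    [[0.0,0,0,0.05],[0.0001,0,0,0.1],[0.0001,0,0,0.15],[0.0002,0,0,0.2]]
  ]
}}

```text
time_s: 28.85
ee_pos: [0.6258, -0.0549, 0.1572]
ee_rot: [1.219, 1.203, -1.221]
contact_force: [-0.3, 1.0, -1.9]
width: 0.344
```

```bash
python3 mz.py 5
```

```text
J6eff 0.0418 0.1309 t 29.05 M [-0.0192  0.1737  0.0194] sd 0.019 F [-0.45  0.43 -2.32] az -0.72 [ 0.6258 -0.0548  0.1572] J6 -14.4
```

```bash
sed -i 's/^print("J6eff",/print(np.round(E,3),"J6eff",/' mz.py; python3 mz.py 2
```

```text
[0.037 0.03 ] J6eff 0.0335 0.0037 t 29.10 M [-0.0774  0.2554  0.0197] sd 0.027 F [-0.62  0.34 -2.22] az -0.74 [ 0.6258 -0.0548  0.1572] J6 -14.4
```

Request:
{"name": "servo_tool", "arguments": {
  "deltas": [
    [[0.0,0,0,0.05],[0.0001,0,0,0.1],[0.0001,0,0,0.15],[0.0002,0,0,0.2]]
  ]
}}

```text
time_s: 29.6
ee_pos: [0.6258, -0.0548, 0.157]
ee_rot: [1.365, 1.101, -1.366]
contact_force: [-1.7, 0.7, -2.5]
width: 0.343
```

```bash
python3 mz.py 6
```

```text
[-0.197  0.129  0.184  0.076  0.042  0.035] J6eff 0.0447 0.1196 t 29.85 M [-0.0958  0.3169  0.0299] sd 0.02 F [-1.33 -0.   -2.49] az -12.19 [ 0.6258 -0.0548  0.157 ] J6 -3.0
```

Request:
{"name": "servo_tool", "arguments": {
  "deltas": [
    [[0.0,0,0,0.05],[0.0001,0,0,0.1],[0.0001,0,0,0.15],[0.0001,0,0,0.15]]
  ]
}}

```text
time_s: 30.35
ee_pos: [0.6259, -0.0548, 0.1569]
ee_rot: [1.471, 1.016, -1.472]
contact_force: [-1.4, 0.0, -2.5]
width: 0.34
```

```bash
python3 mz.py 5
```

```text
[0.133 0.069 0.053 0.05  0.051] J6eff 0.0711 0.0316 t 30.55 M [-0.0872  0.4826  0.055 ] sd 0.025 F [-1.69  0.43 -2.08] az -20.80 [ 0.6259 -0.0548  0.1569] J6 5.6
```

Request:
{"name": "servo_tool", "arguments": {
  "deltas": [
    [[0.0,0,0,0.05],[0.0001,0,0,0.1],[0.0001,0,0,0.15],[0.0002,0,0,0.15]]
  ]
}}

```text
time_s: 31.05
ee_pos: [0.6259, -0.0548, 0.1568]
ee_rot: [1.576, 0.922, -1.577]
contact_force: [-2.2, 0.6, -1.1]
width: 0.349
```

```bash
python3 mz.py 5
```

```text
[0.149 0.085 0.069 0.066 0.067] J6eff 0.0872 0.0316 t 31.25 M [-0.1036  0.6597  0.0647] sd 0.024 F [-2.39  0.39 -1.3 ] az -29.40 [ 0.6259 -0.0548  0.1568] J6 14.2
```

Request:
{"name": "servo_tool", "arguments": {
  "deltas": [
    [[0,-0.0004,0.0002,-0.03],[0,-0.0007,0.0004,-0.06],[0,-0.0007,0.0004,-0.06]]
  ]
}}

```text
time_s: 31.62
ee_pos: [0.6259, -0.0548, 0.1569]
ee_rot: [1.536, 0.959, -1.534]
contact_force: [-1.3, 0.6, -2.5]
width: 0.34
```

```bash
python3 mz.py 3
```

```text
[-0.053 -0.015 -0.003] J6eff -0.0239 0.0215 t 31.73 M [-0.0462  0.3105  0.0053] sd 0.018 F [-1.21  0.6  -2.55] az -26.00 [ 0.6259 -0.0548  0.1569] J6 10.8
```

Request:
{"name": "servo_tool", "arguments": {
  "deltas": [
    [[-0.004,0,0,0],[-0.01,0,0,0],[-0.018,0,0,0],[-0.028,0,0,0],[-0.04,0,0,0],[-0.05,0,0,0],[-0.055,0,0,0],[-0.055,0,0,0]]
  ]
}}

```text
time_s: 32.72
ee_pos: [0.6256, -0.0548, 0.2123]
ee_rot: [1.535, 0.958, -1.534]
contact_force: [-0.2, 0.7, -2.6]
width: 0.347
```

```bash
python3 go.py 0.506,-0.2645,0.2,31.4 0.506,-0.2645,0.2,-28.6; python3 - <<'E'
from h import *
s=cap("scene")
crop(s,180,110,280,230,6,"s16.png")
E
```

```text
t 32.73 pos [ 0.6256 -0.0548  0.2123] az -26.00 J [-15.  31.  82.  -0.  67.  11.] F [-0.16  0.75 -2.65] M [-0.121  0.102 -0.01 ] w 0.347 tilt [ 0.001 -0.    -1.   ]
0.506,-0.2645,0.2,31.4 -> [ 0.0123 -0.0156  0.2409] roll -1.002
0.506,-0.2645,0.2,-28.6 -> [ 0.0123 -0.0156  0.2409] roll 0.045
```

View pics/s16.png

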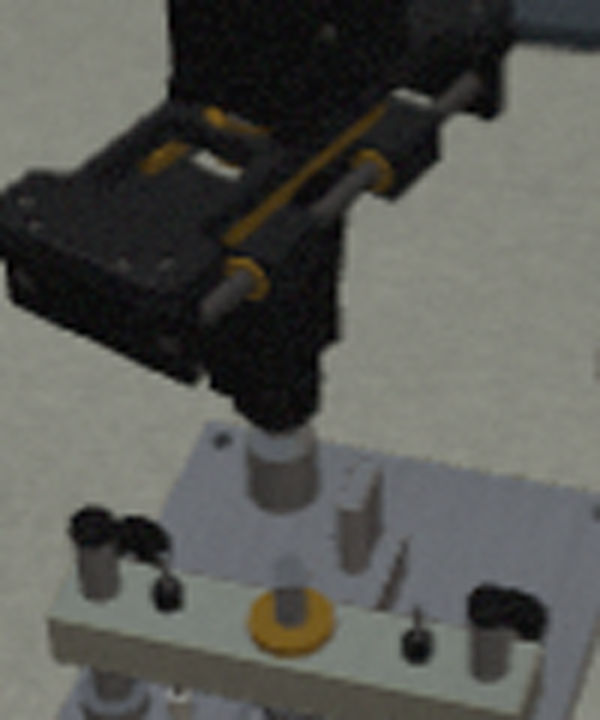

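Request:
{"name": "servo_tool", "arguments": {
  "deltas": [
    [[0.0,-0.002,0.03,-0.1],[0.0,-0.005,0.075,-0.27],[0.0,-0.008,0.12,-0.44],[0.0,-0.011,0.165,-0.61],[0.0,-0.014,0.205,-0.78],[0.005,-0.0156,0.232,-0.94],[0.012,-0.0156,0.2409,-1.0],[0.012,-0.0156,0.2409,-1.0]]
  ]
}}

```text
time_s: 33.78
ee_pos: [0.5048, -0.2648, 0.1988]
ee_rot: [0.801, 1.421, -0.8]
contact_force: [-0.4, 0.7, -2.9]
width: 0.339
```

Request:
{"name": "servo_tool", "arguments": {
  "deltas": [
    [[0,0,0,0],[0,0,0,0],[0.02,0,0,0],[0.04,0,0,0],[0.05,0,0,0],[0.05,0,0,0],[0.05,0,0,0]]
  ]
}}

```text
time_s: 34.65
ee_pos: [0.5064, -0.2647, 0.1505]
ee_rot: [0.798, 1.418, -0.798]
contact_force: [0.1, 0.5, -2.9]
width: 0.341
```

```bash
python3 go.py 0.5056,-0.2649,0.0727,31.4; python3 - <<'E'
from h import *
A=0
for i in range(2):
    s=cap("scene"); A=A+s["bgr"].astype(float)
A/=2; np.save("pics/A17.npy",A)
crop(s,80,90,200,210,6,"s17.png")
E
python3 go.py
```

```text
t 34.65 pos [ 0.5064 -0.2647  0.1505] az 31.31 J [-39.  31.  94.   0.  55. -70.] F [ 0.1   0.5  -2.93] M [-0.005 -0.04   0.017] w 0.341 tilt [ 0.001 -0.001 -1.   ]
0.5056,-0.2649,0.0727,31.4 -> [ 0.0778 -0.0008 -0.0004] roll -0.002
t 34.75 pos [ 0.5063 -0.2648  0.1506] az 31.30 J [-39.  31.  94.   0.  55. -70.] F [-0.24  0.69 -2.3 ] M [-0.071  0.05  -0.006] w 0.344 tilt [ 0.001 -0.001 -1.   ]
```

View pics/s17.png

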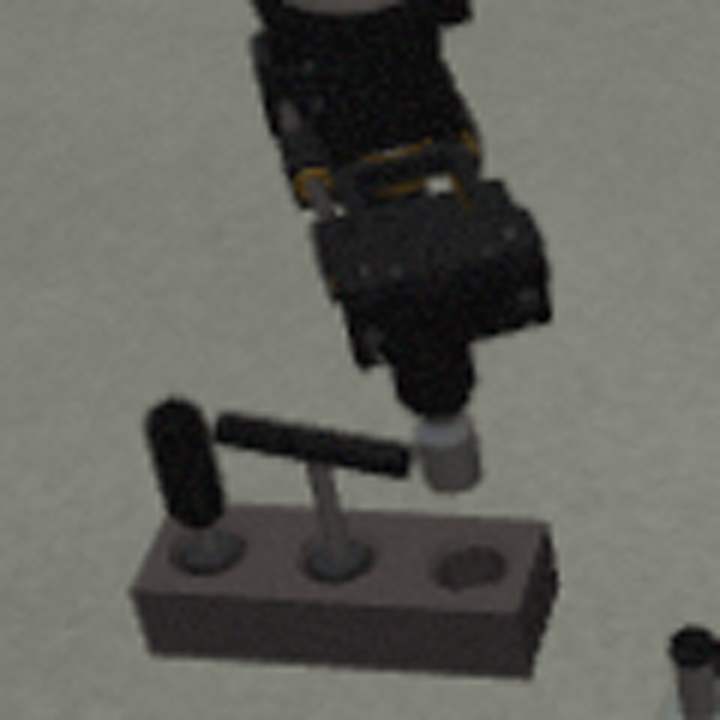

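```bash
python3 - <<'E'
from go import *
A=np.load("pics/A17.npy"); s=cap("scene"); p=state()[1]
# hole: dark pixels within rack top
g=A.sum(2)/3; np.set_printoptions(linewidth=220)
print(g[176:194,148:170].astype(int))
k=g[168:174,146:166].astype(int); print(k)
az=np.arctan2(0.0998+0.265,1.3067-0.506)
b=onplane(s,[80+453/6-.4,90+491/6-.4],p[2]-0.0597)[0]; b[:2]-=0.013*np.array([np.cos(az),np.sin(az)]); print("socket",b,p)
print("hole",onplane(s,[80+471/6-.4,90+567/6-.4],0.04))
E
```

```text
[[ 69  69  70  70  71  72  71  72  74  73  73  73  83  86  85  85  86  95  98  97  97 110]
 [ 66  67  68  67  66  66  67  67  66  66  65  66  68  67  68  68  66  70  68  70  68  69]
 [ 67  67  67  67  67  66  67  67  66  67  68  67  66  66  68  66  67  67  67  67  65  68]
 [ 67  67  68  67  66  68  67  66  65  62  66  64  64  63  63  67  66  67  66  67  67  68]
 [ 67  67  66  67  66  63  60  61  62  62  65  64  63  63  63  60  65  65  65  68  67  68]
 [ 66  67  67  65  65  58  59  61  55  54  45  44  47  46  55  61  61  64  67  68  67  59]
 [ 68  69  66  65  57  52  51  45  40  41  41  39  41  38  35  49  59  64  66  65  68  44]
 [ 68  67  68  59  53  48  39  40  39  40  39  39  39  39  35  37  52  62  67  67  66  39]
 [ 67  66  66  59  52  41  37  42  39  42  41  42  40  40  37  36  52  64  67  65  59  36]
 [ 67  66  67  57  46  38  37  39  41  39  40  42  39  38  37  34  53  65  67  66  44  33]
 [ 67  68  68  59  50  38  34  38  41  42  40  40  41  37  38  47  64  66  66  66  34  32]
 [ 68  65  66  68  62  45  39  38  39  42  45  51  53  56  53  63  68  68  67  58  36  31]
 [ 67  6
[... 465 characters left out ...]
 40  40  38  42  39  41  39  41  38  38  40  38  38  41  34  34  32  29]]
[[ 17  17  86 112  81  51  53  56  59  60  59  57  55  51  94 121 129 124 126 128]
 [ 37  51  96 122  95  52  55  54  58  58  59  60  56  51  98 124 127 125 128 125]
 [117 117 118 123 106  72  53  57  58  59  61  58  55  78 114 126 126 127 126 127]
 [125 122 122 122 124  99  62  55  57  58  59  63  82 117 127 125 124 124 125 125]
 [125 121 120 120 126 122 107 101  98  92 110 123 123 125 125 125 125 124 124 122]
 [125 121 122 123 125 123 120 120 121 119 122 127 128 126 122 122 123 124 124 122]]
socket [ 0.50244954 -0.26728202  0.09085577] [ 0.50622701 -0.26481922  0.15055577]
hole [[ 0.50644957 -0.2641434   0.04      ]]
```

```bash
python3 - <<'E'
from go import *
s=cap("scene"); p=state()[1]
az=np.arctan2(0.0998+0.265,1.3067-0.506)
# axis-centred: use cylinder centre line: front surface point at end
for uv in ([155.0,172.0],[155.3,171.9]):
    b=onplane(s,uv,p[2]-0.0597)[0]; b[:2]-=0.013*np.array([np.cos(az),np.sin(az)]); print("socket",b,p)
for xy in ((0.5062,-0.2648),(0.5045,-0.2665)):
    C=np.array([[xy[0]+.013*np.cos(t),xy[1]+.013*np.sin(t),p[2]-.0597] for t in np.linspace(0,6.28,60)]); q=proj(s,C); print(q.min(0),q.max(0), q[q[:,1].argmax()])
C=np.array([[0.5062+.015*np.cos(t),-.2645+.015*np.sin(t),.04] for t in np.linspace(0,6.28,60)]); q=proj(s,C); print("hole",q.min(0),q.max(0))
E
```

```text
socket [ 0.50446629 -0.26693443  0.09074007] [ 0.50613173 -0.26475434  0.15044007]
socket [ 0.50399127 -0.26628917  0.09074007] [ 0.50613173 -0.26475434  0.15044007]
[149.8506078  165.98816843] [160.06931915 172.66594577] [153.95553606 172.66594577]
[149.41986385 165.50615964] [159.62491251 172.16659411] [153.51527265 172.16659411]
hole [152.27282659 180.18062415] [163.71409551 187.93824914]
```

Request:
{"name": "servo_tool", "arguments": {
  "deltas": [
    [[0.02,0,0,0],[0.04,0,0,0],[0.05,0,0,0],[0.055,0,0,0],[0.06,0,0,0],[0.063,0,0,0]]
  ]
}}

```text
time_s: 35.6
ee_pos: [0.506, -0.2646, 0.0869]
ee_rot: [0.798, 1.419, -0.798]
contact_force: [-0.5, -0.7, -2.1]
width: 0.345
```

```bash
python3 go.py
```

```text
t 35.60 pos [ 0.506  -0.2646  0.0869] az 31.30 J [-39.  37.  96.   0.  47. -70.] F [-0.51 -0.68 -2.06] M [-0.088  0.007  0.004] w 0.345 tilt [ 0.001 -0.    -1.   ]
```

Request:
{"name": "servo_tool", "arguments": {
  "deltas": [
    [[0.005,0,0,0],[0.01,0,0,0],[0.0135,0,0,0],[0.0135,0,0,0]]
  ]
}}

```text
time_s: 36.1
ee_pos: [0.5057, -0.2645, 0.073]
ee_rot: [0.798, 1.42, -0.798]
contact_force: [0.2, 0.3, -2.6]
width: 0.337
```

```bash
python3 go.py
```

```text
t 36.10 pos [ 0.5057 -0.2645  0.073 ] az 31.29 J [-39.  38.  97.  -0.  45. -70.] F [ 0.23  0.34 -2.61] M [-0.066  0.01  -0.023] w 0.337 tilt [-0.  0. -1.]
```

Request:
{"name": "servo_tool", "arguments": {
  "deltas": [
    [[0.0007,0,0,0],[0.0015,0,0,0],[0.0015,0,0,0]]
  ]
}}

```text
time_s: 36.48
ee_pos: [0.5059, -0.2646, 0.0727]
ee_rot: [0.798, 1.419, -0.798]
contact_force: [-1.6, 0.7, 5.7]
width: 0.341
```

Request:
{"name": "servo_tool", "arguments": {
  "deltas": [
    [[0,0,0,0],[0,0,0,0],[0,0,0,0],[0,0,0,0],[-0.02,0,0,0],[-0.06,0,0,0],[-0.1,0,0,0],[-0.13,0,0,0]]
  ],
  "fingers": -0.3
}}

```text
time_s: 37.48
ee_pos: [0.5061, -0.2647, 0.2035]
ee_rot: [0.798, 1.418, -0.798]
contact_force: [0.3, -1.0, -0.5]
width: 0.647
```

```bash
python3 go.py 0.534,-0.0423,0.2,82.4; python3 - <<'E'
from h import *
s=cap("scene")
crop(s,80,90,200,210,6,"s18.png")
E
```

```text
t 37.48 pos [ 0.5061 -0.2647  0.2035] az 31.30 J [-39.  27.  91.   0.  61. -70.] F [ 0.27 -1.   -0.51] M [-0.07  -0.007  0.01 ] w 0.647 tilt [ 0.001 -0.001 -1.   ]
0.534,-0.0423,0.2,82.4 -> [ 0.0033  0.1394 -0.1756] roll -0.892
```

View pics/s18.png

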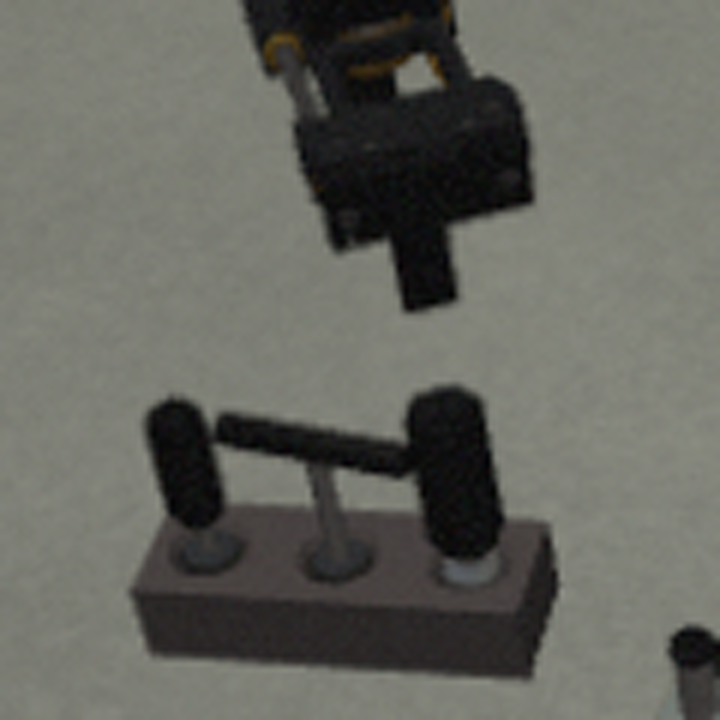

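Request:
{"name": "servo_tool", "arguments": {
  "deltas": [
    [[0.0,0.02,-0.025,-0.1],[0.0,0.045,-0.057,-0.27],[0.0,0.072,-0.09,-0.44],[0.0,0.098,-0.123,-0.6],[0.0,0.12,-0.152,-0.75],[0.003,0.135,-0.17,-0.87],[0.003,0.1396,-0.1744,-0.892],[0.003,0.1396,-0.1744,-0.892]]
  ]
}}

```text
time_s: 38.52
ee_pos: [0.5345, -0.0431, 0.1985]
ee_rot: [0.104, 1.568, -0.105]
contact_force: [-0.8, -0.4, 1.0]
width: 0.648
```

Request:
{"name": "servo_tool", "arguments": {
  "deltas": [
    [[0,0,0,0],[0,0,0,0],[0,0,0,0]]
  ]
}}

```text
time_s: 38.9
ee_pos: [0.5344, -0.0436, 0.1988]
ee_rot: [0.105, 1.568, -0.105]
contact_force: [-1.1, -0.1, 0.0]
width: 0.65
```

```bash
python3 go.py 0.5355,-0.0425,0.0435,82.4
```

```text
t 38.90 pos [ 0.5344 -0.0436  0.1988] az 82.33 J [-17.  25.  96.  -0.  58. -99.] F [-1.14 -0.09  0.  ] M [-0.024  0.017  0.035] w 0.650 tilt [ 0. -0. -1.]
0.5355,-0.0425,0.0435,82.4 -> [0.1553 0.0012 0.0009] roll -0.001
```

Request:
{"name": "servo_tool", "arguments": {
  "deltas": [
    [[0.04,0.001,0.001,0],[0.08,0.001,0.001,0],[0.12,0.001,0.001,0],[0.145,0.001,0.001,0],[0.154,0.001,0.001,0],[0.155,0.001,0.001,0],[0.155,0.001,0.001,0]]
  ]
}}

```text
time_s: 39.78
ee_pos: [0.5364, -0.0424, 0.0447]
ee_rot: [0.104, 1.566, -0.105]
contact_force: [0.1, 0.1, -0.7]
width: 0.652
```

Request:
{"name": "servo_tool", "arguments": {
  "deltas": [
    [[0,0,0,0],[0,0,0,0],[0,0,0,0],[0,0,0,0],[0,0,0,0],[0,0,0,0],[0,0,0,0],[0,0,0,0]]
  ],
  "fingers": 1,
  "squeeze": 25
}}

```text
time_s: 40.78
ee_pos: [0.5355, -0.0422, 0.0437]
ee_rot: [0.104, 1.569, -0.104]
contact_force: [-0.6, -0.6, 0.1]
width: 0.136
```

```bash
python3 go.py 0.5355,-0.0425,0.0435,82.4; python3 mz.py 3
```

```text
t 40.77 pos [ 0.5355 -0.0422  0.0437] az 82.38 J [-16.  39. 102.  -0.  38. -99.] F [-0.57 -0.58  0.1 ] M [-0.151  0.072 -0.218] w 0.136 tilt [-0.  0. -1.]
0.5355,-0.0425,0.0435,82.4 -> [ 0.0002 -0.0003  0.0001] roll -0.0
[-0.2   -0.203 -0.205] J6eff -0.2026 0.0019 t 40.88 M [-0.1259  0.0877 -0.205 ] sd 0.025 F [-1.   -0.59  0.45] az 82.39 [ 0.5355 -0.0422  0.0438] J6 -98.8
```

Request:
{"name": "servo_tool", "arguments": {
  "deltas": [
    [[0,0,-0.0007,0],[0,0,-0.0015,0],[0,0,-0.0022,0],[0,0,-0.003,0]]
  ]
}}

```text
time_s: 41.38
ee_pos: [0.5349, -0.0424, 0.0438]
ee_rot: [0.103, 1.564, -0.105]
contact_force: [5.3, -1.7, -5.4]
width: 0.135
```

```bash
python3 mz.py 2
```

```text
[-0.079 -0.081] J6eff -0.08 0.0011 t 41.42 M [-0.2307 -0.6931 -0.0915] sd 0.03 F [ 5.28 -1.61 -5.69] az 82.41 [ 0.5348 -0.0423  0.0438] J6 -98.9
```

Request:
{"name": "servo_tool", "arguments": {
  "deltas": [
    [[0.0003,0,-0.001,0],[0.0003,0,-0.002,0],[0.0003,0,-0.003,0],[0.0003,0,-0.0035,0]]
  ]
}}

```text
time_s: 41.92
ee_pos: [0.5322, -0.0419, 0.0438]
ee_rot: [0.103, 1.562, -0.105]
contact_force: [5.8, -1.1, -4.2]
width: 0.131
```

```bash
python3 mz.py 2
```

```text
[-0.028 -0.03 ] J6eff -0.0289 0.001 t 41.98 M [-0.1337 -0.8285 -0.05  ] sd 0.014 F [ 5.89 -1.24 -4.04] az 82.43 [ 0.5321 -0.042   0.0438] J6 -99.0
```

Request:
{"name": "servo_tool", "arguments": {
  "deltas": [
    [[0.0002,0,-0.0007,0],[0.0002,0,-0.0014,0],[0.0002,0,-0.0021,0],[0.0002,0,-0.0028,0],[0.0002,0,-0.0035,0],[0.0002,0,-0.0042,0]]
  ]
}}

```text
time_s: 42.72
ee_pos: [0.5285, -0.0415, 0.0438]
ee_rot: [0.103, 1.561, -0.105]
contact_force: [6.3, 0.0, -4.0]
width: 0.134
```

```bash
python3 mz.py 2
```

```text
[-0.005 -0.009] J6eff -0.0072 0.0023 t 42.77 M [-0.0858 -0.9174 -0.0236] sd 0.016 F [ 6.53 -1.1  -4.21] az 82.43 [ 0.5284 -0.0415  0.0438] J6 -99.0
```

Request:
{"name": "servo_tool", "arguments": {
  "deltas": [
    [[0.0002,0,-0.001,0],[0.0002,0,-0.002,0],[0.0002,0,-0.0035,0],[0.0002,0,-0.005,0],[0.0002,0,-0.007,0],[0.0002,0,-0.009,0],[0.0002,0,-0.011,0],[0.0002,0,-0.013,0]]
  ]
}}

```text
time_s: 43.78
ee_pos: [0.5161, -0.0399, 0.0438]
ee_rot: [0.102, 1.56, -0.105]
contact_force: [6.2, -0.6, -3.3]
width: 0.135
```

Request:
{"name": "servo_tool", "arguments": {
  "deltas": [
    [[0,0,-0.002,0],[0,0,-0.004,0],[0,0,-0.0065,0],[0,0,-0.009,0],[0,0,-0.012,0],[0,0,-0.015,0],[0,0,-0.018,0],[0,0,-0.021,0]]
  ]
}}

```text
time_s: 44.78
ee_pos: [0.4925, -0.0364, 0.0437]
ee_rot: [0.103, 1.565, -0.104]
contact_force: [3.6, -0.3, 3.9]
width: 0.136
```

Request:
{"name": "servo_tool", "arguments": {
  "deltas": [
    [[0,0,-0.003,0],[0,0,-0.006,0],[0,0,-0.009,0],[0,0,-0.012,0],[0,0,-0.015,0],[0,0,-0.018,0],[0,0,-0.021,0],[0,0,-0.023,0]]
  ]
}}

```text
time_s: 45.78
ee_pos: [0.4697, -0.0335, 0.0437]
ee_rot: [0.103, 1.565, -0.105]
contact_force: [4.1, -0.5, 5.2]
width: 0.136
```

```bash
python3 mz.py 2; python3 - <<'E'
from h import *
s=cap("scene");c=cap("top")
crop(s,150,120,300,270,5,"s19.png");crop(c,210,125,330,275,4,"t19.png")
E
```

```text
[ 0.001 -0.01 ] J6eff -0.0044 0.0054 t 45.83 M [-0.0872 -0.7361  0.0153] sd 0.047 F [ 3.82 -1.1   5.82] az 82.41 [ 0.4694 -0.0335  0.0437] J6 -100.1
```

View pics/s19.png

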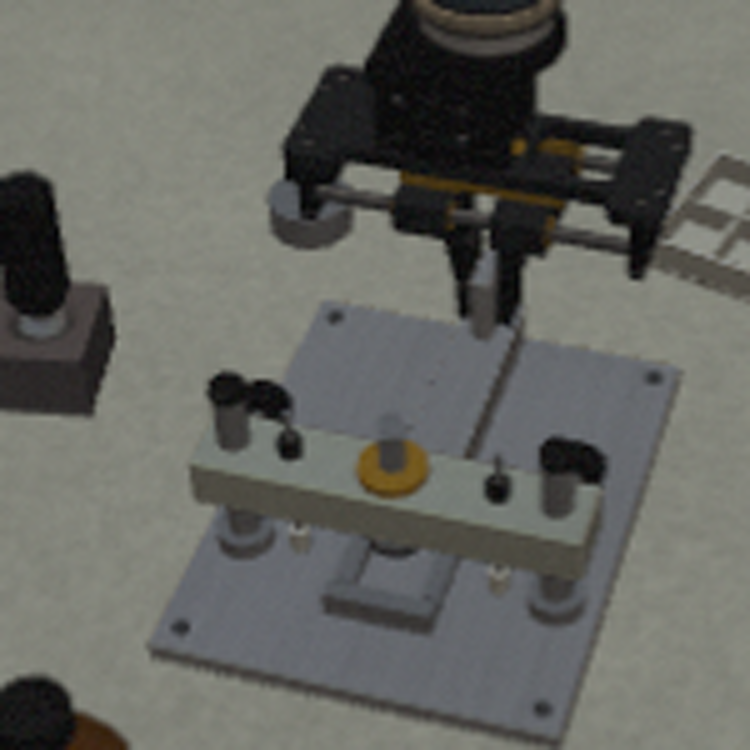

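View pics/t19.png

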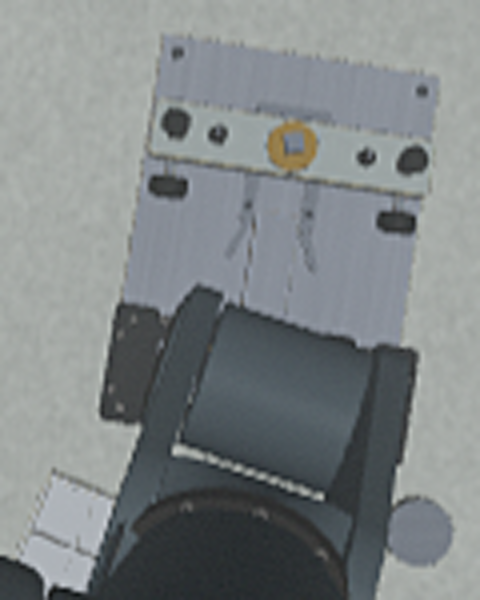

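Request:
{"name": "servo_tool", "arguments": {
  "deltas": [
    [[-0.0006,0,0.0004,0],[-0.0006,0,0.0004,0]]
  ]
}}

```text
time_s: 46.18
ee_pos: [0.4682, -0.033, 0.0437]
ee_rot: [0.104, 1.569, -0.104]
contact_force: [1.7, -0.6, 4.6]
width: 0.137
```

Request:
{"name": "servo_tool", "arguments": {
  "deltas": [
    [[0,0,0,0],[0,0,0,0],[0,0,0,0],[0,0,0,0],[-0.02,0,0,0],[-0.06,0,0,0],[-0.1,0,0,0],[-0.15,0,0,0]]
  ],
  "fingers": -0.2
}}

```text
time_s: 47.18
ee_pos: [0.4679, -0.0329, 0.1944]
ee_rot: [0.105, 1.571, -0.104]
contact_force: [0.7, -0.2, -0.1]
width: 0.6
```

Request:
{"name": "servo_tool", "arguments": {
  "deltas": [
    [[-0.02,0.04,0,0],[-0.04,0.1,0,0],[-0.05,0.15,0,0],[-0.05,0.2,0,0],[-0.05,0.24,0,0],[-0.05,0.25,0,0],[-0.05,0.25,0,0],[-0.05,0.25,0,0]]
  ]
}}

```text
time_s: 48.18
ee_pos: [0.5016, 0.2133, 0.2434]
ee_rot: [0.104, 1.569, -0.106]
contact_force: [-0.3, -0.3, -0.1]
width: 0.602
```

```bash
python3 mz.py 2; python3 - <<'E'
from meas import *
s=cap("scene");c=cap("top")
cv2.imwrite("pics/s20.png",s["bgr"]);crop(c,110,120,430,260,2,"t20.png");crop(c,230,125,330,235,5,"t20b.png")
im=c["bgr"].astype(int)
m=((im[:,:,0]-im[:,:,1])>2).astype(np.uint8); n,l,st,ce=cv2.connectedComponentsWithStats(m)
print("thin",rect(c,l==l[200,135],0.012))
print("screw sq diag", ) 
E
```

```text
[-0.002 -0.002] J6eff -0.002 0.0002 t 48.23 M [-0.023   0.0161  0.0348] sd 0.046 F [-0.21 -0.03  0.04] az 82.31 [0.5017 0.2133 0.2435] J6 -71.0
thin (array([0.29882547, 0.40426849]), 304.4204406738281, 609.6484985351562, 84.60780334472656)
screw sq diag
```

View pics/s20.png

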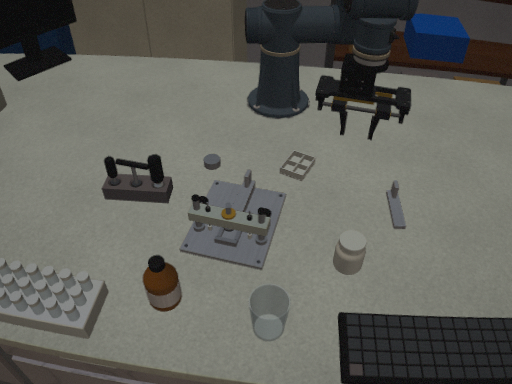

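View pics/t20b.png

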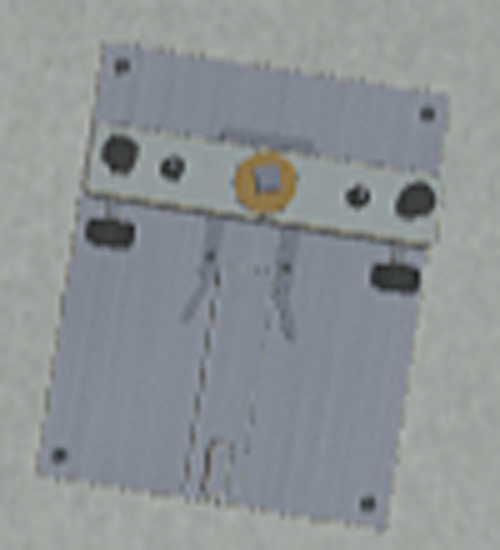

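View pics/t20.png

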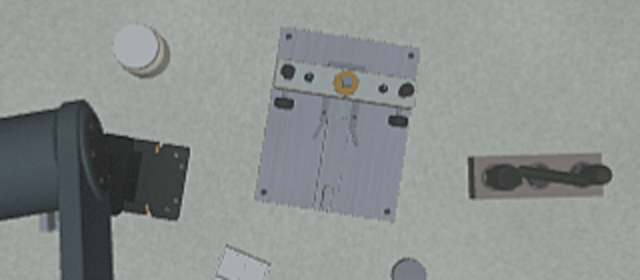

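```bash
python3 -c "
from plant import arm
print(arm.close_job())"
```

```text
the job is handed in; nothing more can be done
None
```

I handed the job in at about 48 s of the 72 s limit. The pictures taken just before showed everything in place, but `close_job()` gives no verdict.

**Block:** I slid the thick block between the guides until it met the back stop; the contact force rose there. After the setting I drew it slowly out 67 mm. It lies flat on the plate, about 26 mm beyond the required 41 mm, and the gripper is clear of it.

**Driver and screw:** The socket's square could not be seen. The first two handle angles did not seat, and neither pushed harder than about 14 N; the third went on. I turned the screw about 2.46 rad clockwise, including some play, until the turning moment began to rise with angle as expected. I take that as roughly 4 to 9 N on the block. The foot force can't be read directly, so this is only an estimate.

**Drag:** The pull was a steady 6 N or so through the 4 to 10 mm stretch, which fits a light drag. The wrist showed a slight upward pull on the block (about 1.5 N) as it was drawn.

**Driver in rack:** It went back into its own hole, felt the floor, and stood upright in the picture taken after I let go.

**Checks that failed or disagreed:**
- **Thin block:** my last numeric check failed because the arm hid it from the top camera. In the scene view it and the jar looked unmoved, as did the other tools in both views.
- **Camera and arm:** the scene camera and the arm differed by about 2 mm in x. I trusted the top camera and the felt forces there, and both fits worked.
- **Screw height:** I did not measure its final height. I infer it from the angle turned and the drag.

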